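# Sort returned supplies into their rack, spill tray and slide holder

## Task

Sort the bench supplies into their places, all standing or lying flat and let go: the white strip vials upright in the wells of the vial rack, one to a well; the two amber reagent bottles upright in the steel spill tray; and the black slide case lying flat between the corner guides of its white holder. Three of them lie in the low returns tray, but someone has also put one bottle into the vial rack and one vial into the spill tray, so clear those to where they belong. Leave the vial that already stands rightly in the rack in its well, and do not tip over any vial or bottle.

Things in the scene. Friction and masses are not known exactly. Their poses are not given: they have to be found in the camera images.
- vial_a_mid (a point): White round strip vial with a snap cap, standing upright (sizes in mm): 90 tall, body 31 across, cap (top 12) 34 across. The point is its centre, 45 above its underside; z points to its cap. It starts in the low returns tray and belongs in the vial rack.
- vial_b_mid (a point): White round strip vial with a snap cap, standing upright (sizes in mm): 90 tall, body 31 across, cap (top 12) 34 across. The point is its centre, 45 above its underside; z points to its cap. It starts in the spill tray, wrongly, and belongs in the vial rack.
- vial_home_mid (a point): White round strip vial with a snap cap, standing upright (sizes in mm): 90 tall, body 31 across, cap (top 12) 34 across. The point is its centre, 45 above its underside; z points to its cap. It already stands in one of the two outer wells of the vial rack, where it belongs: leave it there.
- bottle_a_mid (a point): Small amber reagent bottle with a dark screw cap, standing upright (sizes in mm): 92 tall, body 33 across and 74 high, neck and cap above it 22 across. The point is its centre, 46 above its underside; z points to its cap. It starts in the other outer well of the vial rack, wrongly, and belongs in the spill tray.
- bottle_b_mid (a point): Small amber reagent bottle with a dark screw cap, standing upright (sizes in mm): 92 tall, body 33 across and 74 high, neck and cap above it 22 across. The point is its centre, 46 above its underside; z points to its cap. It starts in the low returns tray and belongs in the spill tray.
- slide_case_mid (a point): Flat black closed slide case (sizes in mm), 88 long (its x), 53 wide (its y), 20 high, lying in the low returns tray; its lid does not open. The point is its centre, 10.5 above its underside; z points up. Take it across its 53 mm width.
- vial_rack: Low grey block, fixed (all sizes in mm), with three round wells in a row, 70 (x) by 198 (y) by 22 high. Origin at the centre of its underside, z up. The wells are at y = -62, 0 and +62 (x = 0) in its frame, 47 across; their floor is 4 above the origin, so 18 deep. At the start one outer well holds a vial, the other a bottle, and the middle one is empty.
- spill_tray: Shallow stainless steel tray, fixed (all sizes in mm), 86 (x) by 176 (y), rim 16 high (rolled edge to 19); inside 78 by 168, floor 4 above the origin. Origin at the centre of its underside, z up. It has room for two bottles side by side along its y. At the start a vial stands in it.
- slide_holder: White base plate, fixed (all sizes in mm), 120 (x) by 86 (y), with an L-shaped guide 16 high at each corner; between the guides there is room 110 (x) by 75 (y). Each guide reaches 24 along both sides, so the middles of the sides are open for fingers. Origin at the centre of its underside, z up; the plate's top, on which the case lies with its length along x (either way round), is 3 above it.
- returns_tray: Thin light-grey laminate tray, fixed (all sizes in mm), 150 (x) by 330 (y), floor 2 above the origin, lip 8 high. Origin at the centre of its underside, z up. One vial, one bottle and the slide case lie in it about 90 apart along its y, in any order. (Beyond it to the left, a fixed carton 270 high stands on the worktop, its near face at x = 0.63 m from y = 0.22 to 0.49 m: keep the hand clear of it.)
Not all that is in view belongs to the job. Of the things that look like the part that bears slide_case_mid, the larger one is meant.

How it is judged:
At the end, for the whole second after the job is handed in: All three vials upright (0.15 rad) on the rack's well floors, one to a well, within 11 mm of centre; both bottles upright on the spill tray's floor; the slide case flat on its holder between the guides, within 14 mm of centre and 0.35 rad of its length; all at rest (x of vial_a_mid in the frame of vial_rack between -0.011 and 0.011 m and z of vial_a_mid in the frame of vial_rack between 0.043 and 0.055 m and angle between each of vial_a_mid, vial_b_mid, vial_home_mid, bottle_a_mid, bottle_b_mid's own z axis and vertical below 0.15 rad and (y of vial_a_mid in the frame of vial_rack between -0.073 and -0.051 m or y of vial_a_mid in the frame of vial_rack between -0.011 and 0.011 m or y of vial_a_mid in the frame of vial_rack between 0.051 and 0.073 m) and x of vial_b_mid in the frame of vial_rack between -0.011 and 0.011 m and z of vial_b_mid in the frame of vial_rack between 0.043 and 0.055 m and (y of vial_b_mid in the frame of vial_rack between -0.073 and -0.051 m or y of vial_b_mid in the frame of vial_rack between -0.011 and 0.011 m or y of vial_b_mid in the frame of vial_rack between 0.051 and 0.073 m) and x of vial_home_mid in the frame of vial_rack between -0.011 and 0.011 m and z of vial_home_mid in the frame of vial_rack between 0.043 and 0.055 m and (y of vial_home_mid in the frame of vial_rack between -0.073 and -0.051 m or y of vial_home_mid in the frame of vial_rack between -0.011 and 0.011 m or y of vial_home_mid in the frame of vial_rack between 0.051 and 0.073 m) and x of bottle_a_mid in the frame of spill_tray between -0.026 and 0.026 m and y of bottle_a_mid in the frame of spill_tray between -0.071 and 0.071 m and z of bottle_a_mid in the frame of spill_tray between 0.044 and 0.056 m and x of bottle_b_mid in the frame of spill_tray between -0.026 and 0.026 m and y of bottle_b_mid in the frame of spill_tray between -0.071 and 0.071 m and z of bottle_b_mid in the frame of spill_tray between 0.044 and 0.056 m and x of slide_case_mid in the frame of slide_holder between -0.014 and 0.014 m and y of slide_case_mid in the frame of slide_holder between -0.014 and 0.014 m and z of slide_case_mid in the frame of slide_holder between 0.009 and 0.018 m and angle between the x axis of slide_case_mid and the x axis of slide_holder, either way round below 0.35 rad and angle between slide_case_mid's own z axis and vertical below 0.1 rad and linear speed of each of vial_a, vial_b, bottle_a, bottle_b, slide_case, vial_home below 0.03 m/s); the robot touches nothing.
It fails at once if a vial or bottle is tipped over (leans more than 1 rad) (angle between any of vial_a_mid, vial_b_mid, bottle_a_mid, bottle_b_mid, vial_home_mid's own z axis and vertical above 1 rad).
It fails at once if the vial that already stood rightly in the rack is moved out of its well (more than 30 mm) (distance of vial_home_mid from where it was at the start of the episode above 0.03 m).
It also fails if it takes over 120 s, if anything falls off the work surface, if the arm or the gripper's body presses on something with over 40 N, if the wrist force passes 120 N, or if a joint passes its speed limit or range.

## Robot

A 6-joint arm with a two-finger parallel gripper is mounted at the origin on a cart in front of the work surface, level with it; the furniture and walls round the work are solid. World frame = base frame: x ahead of the robot, y to its left, z up, the work surface at z = 0. Lengths are in m, angles in rad, forces in N, time in s.
With the tool pointing down it reaches from about 0.375 to 0.975 m from the base axis. Payload 3.8 kg.
Tool frame: the origin (TCP) lies at the very end of the fingers, on their centre line; the grasp point (between the pads) lies 19 mm behind it (r.pinch_z is the distance from the TCP to the grasp point, in m); y points along the fingers, z is the direction in which the jaws open and shut, and the axes are right-handed (so a half turn about y gives the same grasp; the last joint's range is limited). The gripper opens to 88 mm and grips with 3 to 60 N. Pads are 18 mm wide; open, the fingers measure 123 mm over their backs; the gripper's body (75 mm by 187 mm) begins 45 mm behind the grasp point.
Start: joints at [-1.363, 0.264, 1.604, -0, 1.274, -0.037], TCP at [0.164, -0.655, 0.239] pointing down, gripper open.
Joint ranges: [-2.63, 2.63], [-0.94, 2.18], [0.31, 2.57], [-1.31, 4.45], [0, 2.66], [-2.55, 2.55]. Speed limits (rad/s): [2.57, 2.57, 3.14, 3.14, 3.14, 3.14].

## Interface

Orientations are given as a rotation vector (axis times angle).
In Python, from cell import get_state, optics, job, r gives the robot as it stands.
- The arm moves only by the tool servo_tool, never from a script. Its argument "motion" is a list of rows, each a list of 2 entries, a list of its own where there are three numbers: the shift along the tool's x, y, z in mm, then the turn, a rotation vector about the tool's x, y, z in rad. In form: [[[tx, ty, tz], [rx, ry, rz]], ...]. A call has 1 to 8 rows; each row shifts and turns the pose as measured when the row begins, along the tool's axes as they then stand; what a row does not reach is not made up. A row lasts 1/12 s, in which the tool goes at most 41.7 mm and 7.16 degrees, less where a joint would pass 70% of its speed; a pose out of reach is approached as far as the arm can. A call with a gripper value outside its range is refused whole. "grip" is the opening, from -1 (shut) to 1 (fully open), so that 0 is half open, set as the call begins (left out, the last holds). The fingers move at their own pace and stop on an object; "newtons" is the grip in N (left out, the last holds). Time passes only in rows, so rows that do not move let the fingers close. It gives the time, the measured TCP pose, the force and the opening at its end, in the units of the state.
- get_state(): the state, without advancing time (a new reading comes with each control period).
- optics.read_camera(name): name is "scene" or "top" or "wrist"; returns the picture (420x560x3 uint8, red, green, blue); there is no depth.
- optics.camera_info(name): a dict with "intrinsics" (3x3 intrinsics, pixels), "camera_from_world" (4x4, takes a point from world to camera coordinates); the wrist camera has in their place "hand_eye" (4x4, takes a point from camera to tool coordinates, whose origin is the TCP and whose axes are the tool frame's). Camera axes: x right, y down, z forward; pixel columns grow to the right and rows downward; lengths in m; the calibration is good to about 2 mm. The wrist camera is an equidistant fisheye: a pixel r from the principal point sees the ray r / f radians off the axis. A picture is of the moment at which its call begins: read the wrist's pose just before it. camera_info takes no time and is no camera call.
- job.hand_in(): hands the job in, once; it reports no verdict.
The state is a dict: "t": time; "joints": joint angles; "joint_vel": joint speeds; "effort": joint torques, N m; "tool_pos": TCP position; "tcp_rot": TCP orientation; "ft_force": force on the tool from outside, world axes, zero at the start; "moment": the same for the moment, N m; "grip_width": finger opening in m.
Only numpy, scipy, OpenCV 4.12 (cv2) and the standard library are available. Lean on these libraries where they do the work, as an engineer would, in place of code of your own. Each camera call takes 0.05 s, during which the arm holds its last target. There are 200 camera calls.

## Working session

There is one attempt and no reset: what is moved stays moved. The work goes in short steps, Python scripts to look and compute and a tool call to move; the robot and the scene stay as the last step left them, time stands still between calls to the robot, and variables do not carry over. Pictures are saved under pics/ and viewed, about 12 in all and at most 16, crops included, and the job is handed in when it is done.

Besides the shell and the picture viewer there is one more tool, called after "Call:" as a command line: name --argument value ..., lists and objects as JSON in quotes. servo_tool: Moves the arm, as the interface text tells. Its arguments: {"type":"object","properties":{"motion":{"type":"array","items":{"type":"array"}},"grip":{"type":"number"},"newtons":{"type":"number"}},"required":["motion"]}

```bash
ls; mkdir -p pics; python3 - <<'E'
from cell import get_state, optics, job, r
import cv2, numpy as np
np.set_printoptions(precision=4,suppress=True)
print(get_state())
for n in ("scene","top","wrist"):
    print(n,optics.camera_info(n))
for n in ("scene","top"):
    cv2.imwrite(f"pics/{n}0.png",cv2.resize(optics.read_camera(n)[:,:,::-1],(800,600),interpolation=cv2.INTER_CUBIC))
E
```

```text
pics
{'t': 0.0, 'joints': array([-1.3629,  0.2647,  1.6054,  0.    ,  1.2737, -0.0369]), 'joint_vel': array([-0.0005,  0.0004, -0.0015,  0.0008,  0.0016, -0.0001]), 'effort': array([  0.0005, -50.2105, -35.6875,   0.0728,   0.0294,  -0.0002]), 'tool_pos': array([ 0.1635, -0.6542,  0.2374]), 'tcp_rot': array([-0.2574,  2.0937, -2.0891]), 'ft_force': array([0.3213, 0.4534, 0.1461]), 'moment': array([-0.0383,  0.0245, -0.0237]), 'grip_width': 0.08816608480600849}
scene {'intrinsics': array([[467.4647,   0.    , 278.5201],
       [  0.    , 467.4647, 213.1294],
       [  0.    ,   0.    ,   1.    ]]), 'camera_from_world': array([[-0.8527, -0.5221,  0.0153,  0.4666],
       [-0.3487,  0.5472, -0.7609,  0.2597],
       [ 0.3889, -0.6542, -0.6487,  0.9457],
       [ 0.    ,  0.    ,  0.    ,  1.    ]])}
top {'intrinsics': array([[506.8069,   0.    , 278.2147],
       [  0.    , 506.8069, 209.492 ],
       [  0.    ,   0.    ,   1.    ]]), 'camera_from_world': array([[-0.0107, -0.9999,  0.0013, -0.0326],
       [-0.9977,  0.0106, -0.0677,  0.5795],
       [ 0.0677, -0.0021, -0.9977,  1.3645],
       [ 0.    ,  0.    ,  0.    ,  1.    ]])}
wrist {'intrinsics': array([[325.1923,   0.    , 281.817 ],
       [  0.    , 325.1923, 200.334 ],
       [  0.    ,   0.    ,   1.    ]]), 'hand_eye': array([[-0.0001,  0.9602,  0.2794, -0.0719],
       [ 0.0009, -0.2794,  0.9602, -0.1451],
       [ 1.    ,  0.0003, -0.0009, -0.001 ],
       [ 0.    ,  0.    ,  0.    ,  1.    ]])}
```

View pics/top0.png

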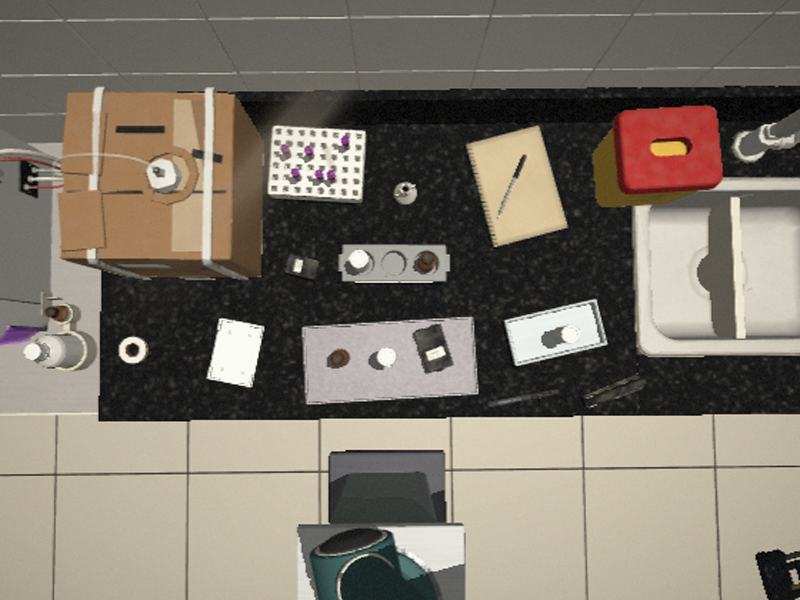

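View pics/scene0.png

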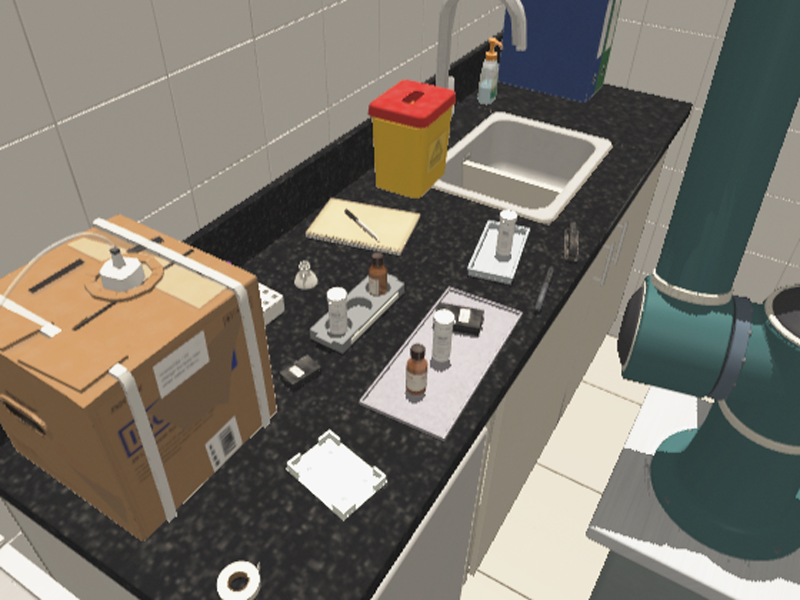

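The top view shows the vial rack at (394,263), holding the home vial (359,262) on the left, an empty middle well and a bottle (426,260) on the right. The returns tray has a bottle (338,357), a vial (385,357) and a case (433,348). The spill tray has a vial (568,335), and the holder is at (236,352). There are two black cases: the small one at (302,265) and the larger one at (433,348) in the returns tray. The larger one fits the description, and the crops below should confirm it.

```bash
python3 - <<'E'
from cell import optics
import cv2
im=optics.read_camera("top")[:,:,::-1]
cv2.imwrite("pics/top_raw.png",im)
def crop(n,x0,y0,w,h,s=5):
    c=cv2.resize(im[y0:y0+h,x0:x0+w],None,fx=s,fy=s,interpolation=cv2.INTER_CUBIC)
    for i in range(0,w,20): cv2.putText(c,str(x0+i),(i*s,10),0,.35,(0,255,255),1); cv2.line(c,(i*s,12),(i*s,20),(0,255,255),1)
    for i in range(0,h,20): cv2.putText(c,str(y0+i),(0,i*s+4),0,.35,(0,255,255),1); cv2.line(c,(24,i*s),(32,i*s),(0,255,255),1)
    cv2.imwrite(n,c)
crop("pics/c1.png",190,165,160,120)
crop("pics/c2.png",345,200,90,60,8)
crop("pics/c3.png",130,210,80,70,8)
E
```

```text
(no output)
```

View pics/c1.png

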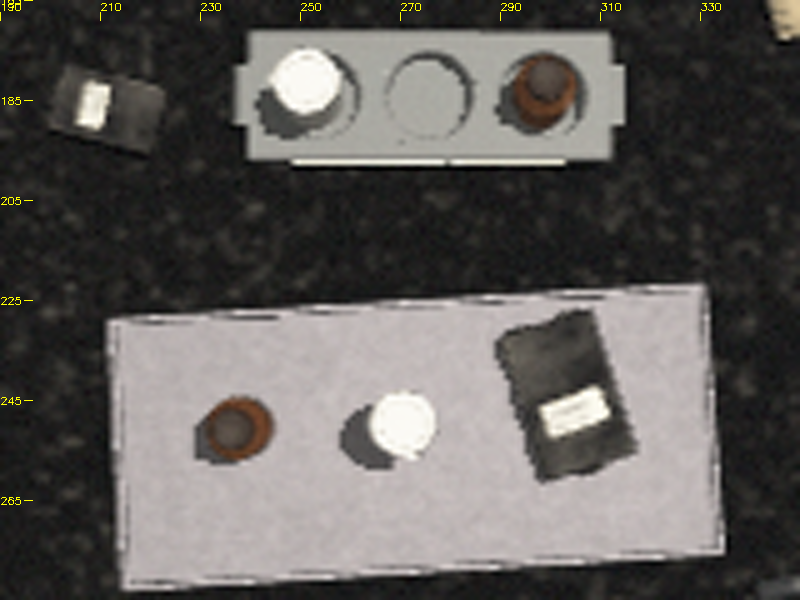

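View pics/c2.png

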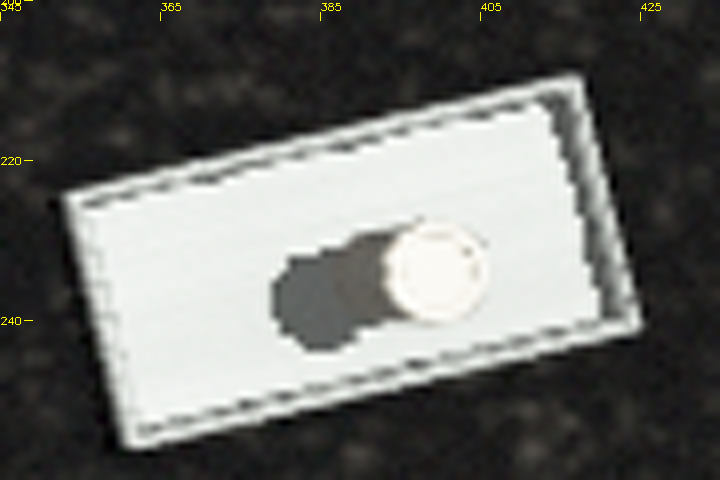

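View pics/c3.png

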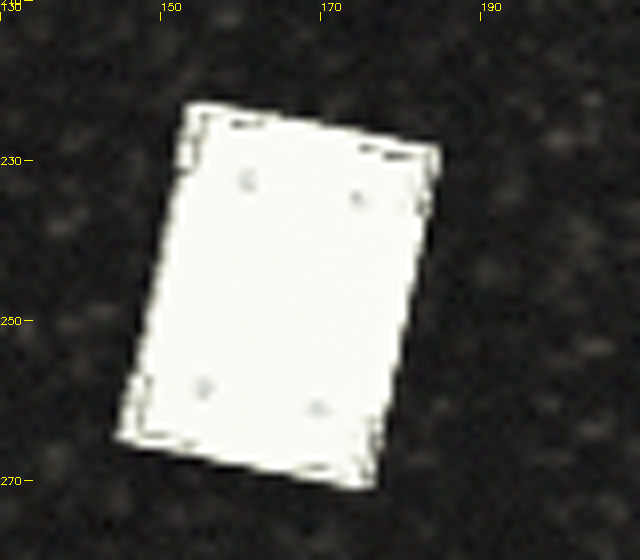

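c1 confirms the target: the case at (303,244) in the tray measures about 149×102 crop px, and the decoy at (211,187) is much smaller. Next I'll compute positions.

```bash
cat > h.py <<'E'
import numpy as np
from scipy.spatial.transform import Rotation as R
from cell import get_state, optics, job, r
np.set_printoptions(precision=4,suppress=True)
def px2w(name,u,v,z):
    c=optics.camera_info(name); T=c["camera_from_world"]
    d=T[:3,:3].T@np.linalg.inv(c["intrinsics"])@[u,v,1]; o=-T[:3,:3].T@T[:3,3]
    return o+d*(z-o[2])/d[2]
def wr2w(u,v,z,s=None):
    """wrist fisheye pixel -> world point on plane z"""
    s=s or get_state(); c=optics.camera_info("wrist"); K=c["intrinsics"]; H=c["hand_eye"]
    a=np.array([u-K[0,2],v-K[1,2]])/K[0,0]; t=np.linalg.norm(a)
    d=np.r_[np.sin(t)*a/t,np.cos(t)]
    Rw=R.from_rotvec(s["tcp_rot"]).as_matrix()
    o=s["tool_pos"]+Rw@H[:3,3]; d=Rw@H[:3,:3]@d
    return o+d*(z-o[2])/d[2]
def down(yaw):
    """tool down, jaw z-axis at yaw from world x"""
    z=np.array([np.cos(yaw),np.sin(yaw),0]); y=np.array([0,0,-1.]); return R.from_matrix(np.c_[np.cross(y,z),y,z])
def go(pos,yaw=None,s=None):
    """tool-frame shift (mm) and turn to the pose"""
    s=s or get_state(); R0=R.from_rotvec(s["tcp_rot"]); 
    t=R0.inv().apply(np.array(pos)-s["tool_pos"])*1000
    w=(R0.inv()*down(yaw)).as_rotvec() if yaw is not None else np.zeros(3)
    print("shift",t.round(1),"turn",w.round(4)); return t,w
def st():
    s=get_state(); M=R.from_rotvec(s["tcp_rot"]).as_matrix()
    print("t",round(s["t"],2),"tcp",s["tool_pos"],"yaw",round(float(np.arctan2(M[1,2],M[0,2])),4),"downerr",M[:2,1],"j",s["joints"],"F",s["ft_force"],"w",round(s["grip_width"],4))
E
python3 - <<'E'
from h import *
st()
T=lambda u,v,z:px2w("top",u,v,z)
c1=lambda u,v,z:T(190+u/5-.4,165+v/5-.4,z)
c2=lambda u,v,z:T(345+u/8-.44,200+v/8-.44,z)
c3=lambda u,v,z:T(130+u/8-.44,210+v/8-.44,z)
print("home",c1(306,81,.094)); print("well0",c1(430,95,.022))
k=[c1(*p,.022) for p in((248,30),(611,30),(611,160),(248,160))];print("rack",np.mean(k,0),k)
print("botA",c1(547,82,.096)); print("botB",c1(235,428,.094)); print("vialA",c1(402,423,.092))
k=[c1(*p,.022) for p in((497,345),(593,310),(637,452),(541,481))];d=k[1]-k[2]+k[0]-k[3];print("case",np.mean(k,0),np.arctan2(d[1],d[0]),np.linalg.norm(d)/2,np.linalg.norm(k[0]-k[1]))
k=[c2(*p,.018) for p in((65,195),(578,75),(642,325),(127,448))];d=k[0]-k[1]+k[3]-k[2];print("spill",np.mean(k,0),np.arctan2(d[1],d[0])-np.pi/2,np.linalg.norm(d)/2,np.linalg.norm(k[0]-k[3]))
print("vialB",c2(436,272,.094))
k=[c3(*p,.016) for p in((187,103),(440,147),(373,488),(118,440))];d=k[1]-k[2]+k[0]-k[3];print("holder",np.mean(k,0),np.arctan2(d[1],d[0]),np.linalg.norm(d)/2,np.linalg.norm(k[0]-k[1]))
vb=c2(436,272,.094)
go([vb[0],vb[1],.2],.23); go([vb[0],vb[1],.2],np.pi+.23)
E
```

```text
t 0.15 tcp [ 0.1635 -0.6543  0.2377] yaw -1.326 downerr [-0.0004  0.0017] j [-1.3629  0.2646  1.6051  0.      1.2737 -0.0369] F [ 0.876  -0.4822  0.1984] w 0.0879
home [0.6494 0.0317 0.094 ]
well0 [ 0.65   -0.0324  0.022 ]
rack [ 0.6501 -0.0321  0.022 ] [array([0.6869, 0.067 , 0.022 ]), array([ 0.6848, -0.132 ,  0.022 ]), array([ 0.6133, -0.1309,  0.022 ]), array([0.6154, 0.0674, 0.022 ])]
botA [ 0.6473 -0.0933  0.096 ]
botB [0.4704 0.0694 0.094 ]
vialA [ 0.472  -0.0164  0.092 ]
case [ 0.4844 -0.105   0.022 ] 0.29349368526659536 0.07890442297252862 0.05561877288527788
spill [ 0.5142 -0.3394  0.018 ] 0.22041723657488133 0.18067525418029057 0.08833980986948342
vialB [ 0.5086 -0.3493  0.094 ]
holder [0.4821 0.272  0.016 ] -0.19451027425496692 0.11710426195932323 0.0878832470774858
shift [-408.8   38.1 -212.2] turn [ 0.0013 -1.556  -0.0014]
shift [-408.8   38.1 -212.2] turn [0.0014 1.5856 0.0013]
```

Call:
servo_tool --motion '[[[-34, 3, -18], [0, 0, 0]], [[-34, 3, -18], [0, 0, 0]], [[-34, 3, -18], [0, 0, 0]], [[-34, 3, -18], [0, 0, 0]], [[-34, 3, -18], [0, 0, 0]], [[-34, 3, -18], [0, 0, 0]], [[-34, 3, -18], [0, 0, 0]], [[-34, 3, -18], [0, 0, 0]]]'

```text
t: 0.82
tool_pos: [0.3938, -0.4465, 0.2092]
tcp_rot: [-0.247, 2.103, -2.099]
ft_force: [0.6, 0.6, -0.5]
grip_width: 0.0881
```

Call:
servo_tool --motion '[[[-34, 3, -18], [0, 0, 0]], [[-34, 3, -18], [0, 0, 0]], [[-34, 3, -18], [0, 0, 0]], [[-34, 3, -18], [0, 0, 0]], [[0, 0, 0], [0, -0.12, 0]], [[0, 0, 0], [0, -0.12, 0]], [[0, 0, 0], [0, -0.12, 0]], [[0, 0, 0], [0, -0.12, 0]]]'

```text
t: 1.48
tool_pos: [0.5201, -0.3287, 0.1924]
tcp_rot: [-0.691, 1.805, -1.788]
ft_force: [-1.3, 0.2, 0.2]
grip_width: 0.088
```

Call:
servo_tool --motion '[[[0, 0, 0], [0, -0.12, 0]], [[0, 0, 0], [0, -0.12, 0]], [[0, 0, 0], [0, -0.12, 0]], [[0, 0, 0], [0, -0.12, 0]], [[0, 0, 0], [0, -0.12, 0]], [[0, 0, 0], [0, -0.12, 0]], [[0, 0, 0], [0, -0.12, 0]], [[0, 0, 0], [0, -0.12, 0]]]'

```text
t: 2.15
tool_pos: [0.5188, -0.3259, 0.1884]
tcp_rot: [-1.28, 1.105, -1.077]
ft_force: [0.5, -0.0, 0.3]
grip_width: 0.0882
```

```bash
python3 - <<'E'
from h import *
import cv2
st(); go([.5086,-.3493,.15],.225)
cv2.imwrite("pics/w1.png",cv2.resize(optics.read_camera("wrist")[:,:,::-1],(800,600),interpolation=cv2.INTER_CUBIC))
E
```

```text
t 2.15 tcp [ 0.5188 -0.3259  0.1884] yaw 0.1594 downerr [-0.012  0.011] j [-0.6028  0.1932  1.7851  0.0024  1.1794 -0.7631] F [ 0.528  -0.0018  0.2821] w 0.0882
shift [ 22.   38.2 -13.4] turn [ 0.0096 -0.0657 -0.0131]
```

View pics/w1.png

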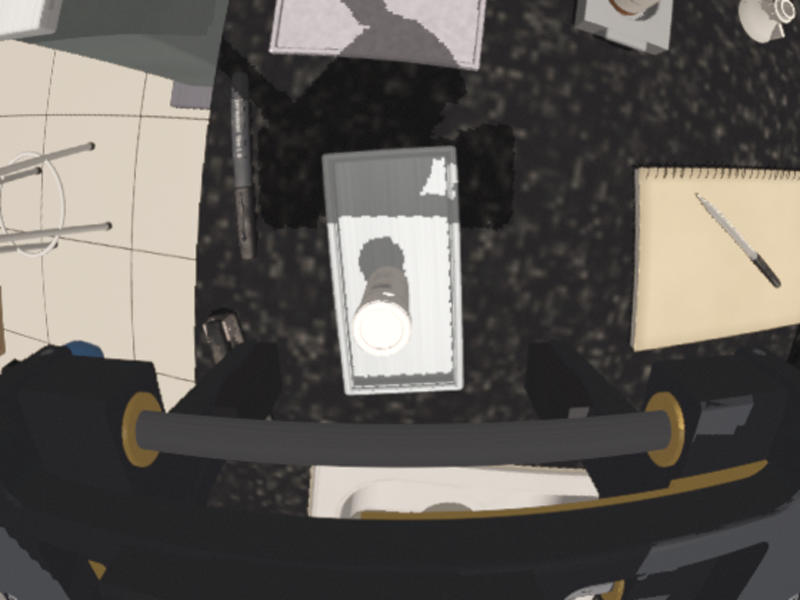

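The wrist view shows vial_b's cap at (382,328) inside the tray, whose rim corners are at (325,154), (455,149), (462,388) and (347,392). I'll compare this with the top-camera values.

```bash
python3 - <<'E'
from h import *
v=wr2w(382*.7,328*.7,.094); print("vialB",v)
k=[wr2w(a*.7,b*.7,.018) for a,b in((325,154),(455,149),(462,388),(347,392))]
d=k[0]-k[3]+k[1]-k[2];print("spill",np.mean(k,0),np.arctan2(d[1],d[0])-np.pi/2,np.linalg.norm(d)/2)
go([v[0],v[1],.13],.225)
E
```

```text
vialB [ 0.5095 -0.3469  0.094 ]
spill [ 0.5148 -0.3372  0.018 ] 0.2216368738855896 0.1776661152468955
shift [ 20.   58.1 -11.9] turn [ 0.0099 -0.06   -0.0132]
```

Call:
servo_tool --motion '[[[10, 20, -6], [0.01, -0.06, -0.013]], [[9, 25, -6], [0, 0, 0]], [[2, 15, 0], [0, 0, 0]], [[0, 0, 0], [0, 0, 0]]]'

```text
t: 2.53
tool_pos: [0.5119, -0.3496, 0.128]
tcp_rot: [-1.304, 1.042, -1.05]
ft_force: [-1.2, -0.2, -0.5]
grip_width: 0.0882
```

```bash
python3 - <<'E'
from h import *
st(); go([.5092,-.348,.039],.225)
E
```

```text
t 2.53 tcp [ 0.5119 -0.3496  0.128 ] yaw 0.2197 downerr [ 0.0043 -0.0025] j [-0.6397  0.2478  1.8376  0.0007  1.0513 -0.8597] F [-1.1986 -0.1789 -0.4568] w 0.0882
shift [-2.5 89.  -2.6] turn [-0.0036 -0.0053  0.0033]
```

Call:
servo_tool --motion '[[[-1, 30, -1], [0, 0, 0]], [[-1, 30, -1], [-0.003, -0.005, 0.003]], [[0, 25, 0], [0, 0, 0]], [[0, 3, 0], [0, 0, 0]], [[0, 0, 0], [0, 0, 0]]]'

```text
t: 2.95
tool_pos: [0.5119, -0.3496, 0.041]
tcp_rot: [-1.302, 1.046, -1.054]
ft_force: [0.1, -0.7, 1.0]
grip_width: 0.0876
```

Call:
servo_tool --motion '[[[0, 0, 0], [0, 0, 0]], [[0, 0, 0], [0, 0, 0]], [[0, 0, 0], [0, 0, 0]], [[0, 0, 0], [0, 0, 0]], [[0, 0, 0], [0, 0, 0]], [[0, 0, 0], [0, 0, 0]], [[0, 0, 0], [0, 0, 0]], [[0, 0, 0], [0, 0, 0]]]' --grip -1 --newtons 15

```text
t: 3.62
tool_pos: [0.5172, -0.3529, 0.0511]
tcp_rot: [-1.301, 1.036, -1.066]
ft_force: [0.6, 0.0, 0.9]
grip_width: 0.037
```

```bash
python3 - <<'E'
from h import *
st(); go([.650,-.032,.18],0)
E
```

```text
t 3.62 tcp [ 0.5172 -0.3529  0.0511] yaw 0.2122 downerr [ 0.0148 -0.0103] j [-0.6388  0.3375  1.883   0.0007  0.9031 -0.8514] F [0.6184 0.0472 0.9062] w 0.037
shift [-284.1 -130.2  198.9] turn [-0.0137  0.2121  0.0119]
```

```bash
python3 - <<'E'
from h import *
go([.5105,-.3475,.041],.22)
E
```

```text
shift [-6.9  9.9 -5.6] turn [-0.0123 -0.0079  0.0133]
```

Call:
servo_tool --motion '[[[-2.5, 4, -2], [-0.005, -0.003, 0.005]], [[-2.5, 4, -2], [-0.005, -0.003, 0.005]], [[-2.5, 4, -2], [-0.005, -0.003, 0.005]], [[-1.5, 3, -2], [-0.002, -0.003, 0.003]], [[-0.5, 1.3, -0.5], [-0.001, -0.001, 0.001]]]'

```text
t: 4.03
tool_pos: [0.5164, -0.3544, 0.0499]
tcp_rot: [-1.31, 1.027, -1.056]
ft_force: [0.4, 0.1, -0.8]
grip_width: 0.0329
```

```bash
python3 - <<'E'
from h import *
import cv2
st(); go([.5105,-.3475,.15],.22)
cv2.imwrite("pics/w2.png",cv2.resize(optics.read_camera("wrist")[:,:,::-1],(800,600),interpolation=cv2.INTER_CUBIC)[180:480,200:600])
E
```

```text
t 4.03 tcp [ 0.5164 -0.3544  0.0499] yaw 0.2262 downerr [ 0.0121 -0.0125] j [-0.6398  0.3397  1.8826 -0.0035  0.9021 -0.8637] F [ 0.4179  0.0824 -0.8193] w 0.0329
shift [  -6.5 -100.3   -3.3] turn [-0.0091  0.0061  0.0148]
```

View pics/w2.png

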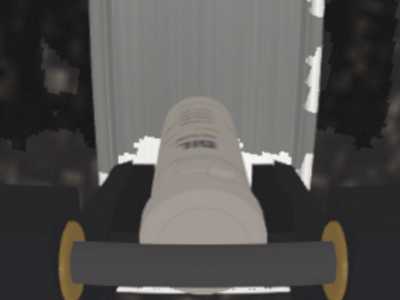

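Call:
servo_tool --motion '[[[0, -5, 0], [0, 0, 0]], [[0, -20, 0], [0, 0, 0]], [[0, -30, 0], [0, 0, 0]], [[0, -30, 0], [0, 0, 0]], [[0, -30, 0], [0, 0, 0]]]' --newtons 20

```text
t: 4.5
tool_pos: [0.5074, -0.3473, 0.1558]
tcp_rot: [-1.311, 1.049, -1.034]
ft_force: [1.1, 0.4, -0.5]
grip_width: 0.0331
```

```bash
python3 - <<'E'
from h import *
import cv2
st(); go([.65,-.032,.17],.0)
cv2.imwrite("pics/w3.png",optics.read_camera("wrist")[:,:,::-1])
E
```

```text
t 4.5 tcp [ 0.5074 -0.3473  0.1558] yaw 0.2261 downerr [-0.0088  0.003 ] j [-0.6392  0.2207  1.8155 -0.0032  1.1142 -0.8638] F [ 1.0509  0.4005 -0.5254] w 0.0331
shift [-275.4  -14.5  209.5] turn [ 0.0084  0.2261 -0.0039]
```

View pics/w3.png

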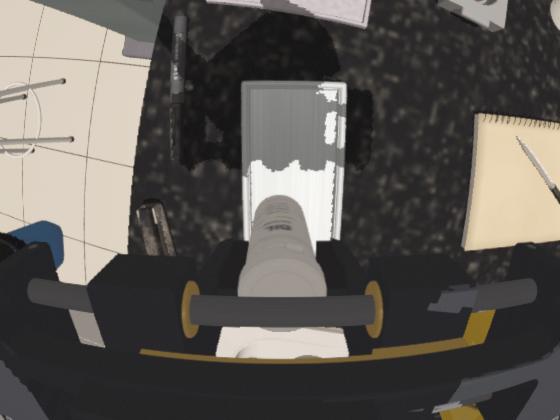

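Call:
servo_tool --motion '[[[-20, -6, 15], [0, 0, 0]], [[-28, -6, 21], [0, 0, 0]], [[-28, -3, 21], [0, 0, 0]], [[-28, -2, 21], [0, 0, 0]], [[-28, -2, 21], [0, 0, 0]], [[-28, -2, 21], [0, 0, 0]], [[-28, -1, 21], [0, 0, 0]], [[-28, -1, 21], [0, 0, 0]]]'

```text
t: 5.22
tool_pos: [0.6221, -0.1011, 0.1878]
tcp_rot: [-1.309, 1.046, -1.056]
ft_force: [0.6, -0.3, -0.2]
grip_width: 0.0322
```

```bash
python3 - <<'E'
from h import *
st(); go([.65,-.032,.17],.0); go([.65,-.032,.17])
E
```

```text
t 5.22 tcp [ 0.6221 -0.1011  0.1878] yaw 0.2137 downerr [ 0.0007 -0.0084] j [-0.1963  0.2146  1.7605 -0.0088  1.1641 -0.4065] F [ 0.5874 -0.3291 -0.192 ] w 0.0322
shift [-61.8  17.2  42. ] turn [0.0002 0.2137 0.0085]
shift [-61.8  17.2  42. ] turn [0. 0. 0.]
```

Call:
servo_tool --motion '[[[-28, 3, 20], [0, 0, 0]], [[-25, 4, 16], [0, 0, 0]], [[-7, 6, 5], [0, 0.1, 0]], [[0, 4, 0], [0, 0.1, 0.005]], [[0, 2, 0], [0, 0.02, 0.005]]]'

```text
t: 5.63
tool_pos: [0.6512, -0.0205, 0.1649]
tcp_rot: [-1.205, 1.217, -1.209]
ft_force: [-0.2, -1.0, -0.2]
grip_width: 0.0331
```

```bash
python3 - <<'E'
from h import *
import cv2
st(); im=optics.read_camera("wrist"); st(); go([.65,-.032,.07],.0)
cv2.imwrite("pics/w4.png",cv2.resize(im[:,:,::-1],(800,600),interpolation=cv2.INTER_CUBIC))
E
```

```text
t 5.63 tcp [ 0.6512 -0.0205  0.1649] yaw -0.0056 downerr [-0.0023  0.0049] j [-0.0722  0.2746  1.7303  0.0052  1.1393 -0.0688] F [-0.172  -0.9962 -0.2141] w 0.0331
t 5.68 tcp [ 0.6507 -0.0209  0.1643] yaw -0.004 downerr [-0.0034  0.0054] j [-0.073   0.2749  1.7311  0.0056  1.1393 -0.0713] F [-0.454   0.0937 -0.0872] w 0.0329
shift [11.7 94.3 -0.4] turn [ 0.0034 -0.004  -0.0054]
```

View pics/w4.png

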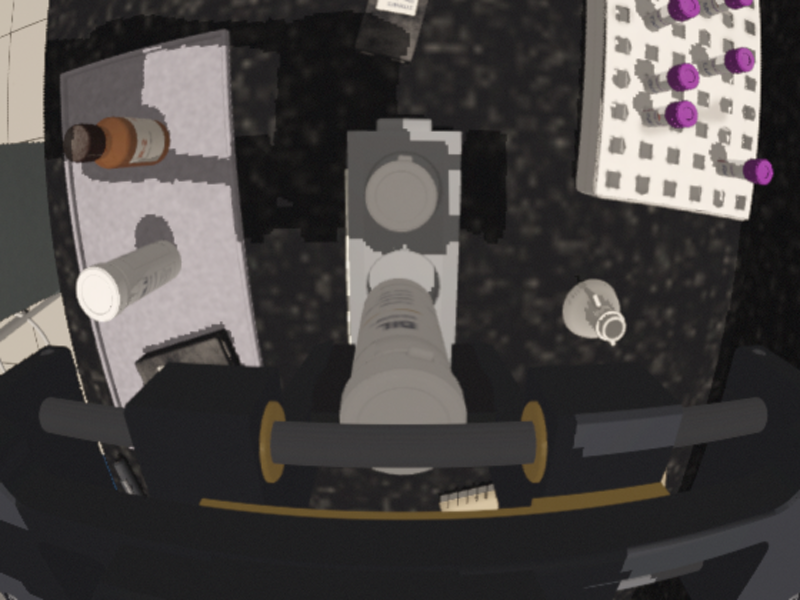

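The wrist view shows the home vial's cap at (402,195), the middle well centred near (402,284), and vial_b held upright.

```bash
python3 - <<'E'
from h import *
w=lambda u,v,z:wr2w(u*.7,v*.7,z)
print("home",w(402,195,.094)); print("well",w(402,284,.022), w(402,250,.022))
print("corners",w(347,130,.022),w(461,130,.022)); print("vial bottom",w(402,283,.1643-.046), "far edge", w(402,281,.1643-.046))
print("vialA",w(98,292,.092),"botB",w(85,144,.094))
E
```

```text
home [0.6501 0.0338 0.094 ]
well [ 0.6495 -0.029   0.022 ] [ 0.6496 -0.0067  0.022 ]
corners [0.6162 0.069  0.022 ] [0.686  0.0687 0.022 ]
vial bottom [ 0.6501 -0.0017  0.1183] far edge [ 0.6501 -0.0008  0.1183]
vialA [ 0.4748 -0.0136  0.092 ] botB [0.4782 0.0707 0.094 ]
```

Call:
servo_tool --motion '[[[8, 4, 0], [0, 0, 0]], [[8, 20, 0], [0, 0, 0]], [[0, 25, 0], [0, 0, 0]], [[0, 25, 0], [0, 0, 0]], [[0, 4, 0], [0, 0, 0]]]'

```text
t: 6.1
tool_pos: [0.6515, -0.0425, 0.086]
tcp_rot: [-1.208, 1.206, -1.205]
ft_force: [-1.4, -0.1, -1.4]
grip_width: 0.033
```

```bash
python3 - <<'E'
from h import *
import cv2
im=optics.read_camera("wrist"); st(); go([.65,-.0365,.051],.0)
cv2.imwrite("pics/w5.png",cv2.resize(im[:,:,::-1],(800,600),interpolation=cv2.INTER_CUBIC)[100:500,200:600])
E
```

```text
t 6.15 tcp [ 0.652  -0.0426  0.0869] yaw 0.004 downerr [0.0023 0.0029] j [-0.105   0.3499  1.7885  0.0037  1.0012 -0.111 ] F [-0.669   0.635  -1.5321] w 0.0327
shift [-6.  35.9 -2. ] turn [-0.0023  0.004  -0.0029]
```

View pics/w5.png

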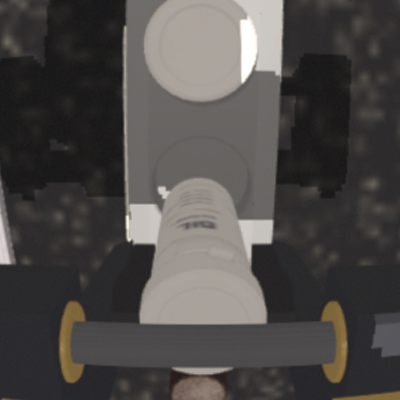

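```bash
python3 - <<'E'
from h import *
w=lambda u,v,z:wr2w((u+200)*.7,(v+100)*.7,z)
print("well far edge",w(202,137,.022),"well ctr",w(202,186,.022),"vial far edge",w(205,178,.041))
E
```

```text
well far edge [ 0.6514 -0.007   0.022 ] well ctr [ 0.6514 -0.0303  0.022 ] vial far edge [ 0.6527 -0.0214  0.041 ]
```

Call:
servo_tool --motion '[[[-6, 3, -1], [0, 0, 0]], [[0, 14, 0], [0, 0, 0]], [[0, 17, 0], [0, 0, 0]], [[0, 6, 0], [0, 0, 0]]]'

```text
t: 6.48
tool_pos: [0.655, -0.0387, 0.0508]
tcp_rot: [-1.201, 1.198, -1.211]
ft_force: [-0.4, 0.6, -0.8]
grip_width: 0.0327
```

```bash
python3 - <<'E'
from h import *
st(); go([.6505,-.0363,.050],.0)
E
```

```text
t 6.48 tcp [ 0.655  -0.0387  0.0508] yaw 0.0039 downerr [0.0118 0.0017] j [-0.0985  0.3901  1.8097  0.0036  0.9302 -0.1045] F [-0.3802  0.6241 -0.8451] w 0.0327
shift [-2.4  0.8 -4.5] turn [-0.0118  0.0039 -0.0017]
```

Call:
servo_tool --motion '[[[-2, 5, -4], [-0.006, 0, 0]], [[-1, 4, -3], [-0.006, 0, 0]]]'

```text
t: 6.65
tool_pos: [0.6544, -0.0368, 0.0487]
tcp_rot: [-1.203, 1.197, -1.212]
ft_force: [-2.5, -1.9, 15.9]
grip_width: 0.0329
```

Call:
servo_tool --motion '[[[0, 3, 0], [0, 0, 0]], [[0, 3, 0], [0, 0, 0]], [[0, 3, 0], [0, 0, 0]], [[0, 3, 0], [0, 0, 0]], [[0, 3, 0], [0, 0, 0]]]' --grip 0.6

```text
t: 7.07
tool_pos: [0.6597, -0.0368, 0.0394]
tcp_rot: [-1.196, 1.186, -1.217]
ft_force: [0.1, 1.0, 0.1]
grip_width: 0.0642
```

```bash
python3 - <<'E'
from h import *
st(); go([.649,-.0363,.16],.0)
E
```

```text
t 7.07 tcp [ 0.6597 -0.0368  0.0394] yaw 0.0065 downerr [ 0.0234 -0.0016] j [-0.0937  0.4049  1.8138  0.0007  0.8995 -0.1006] F [0.1189 1.0376 0.1445] w 0.0642
shift [  -0.3 -120.8   -7.9] turn [-0.0233  0.0065  0.0017]
```

Call:
servo_tool --motion '[[[0, -10, -4], [-0.01, 0, 0]], [[0, -28, -4], [-0.01, 0, 0]], [[0, -30, -1], [0, 0, 0]], [[0, -30, 0], [0, 0, 0]], [[15, -20, 0], [0, 0, 0]], [[25, 0, 0], [0, 0, 0]], [[15, 0, 0], [0, 0, 0]], [[0, 1, 0], [0, 0, 0]]]' --grip 1

```text
t: 7.73
tool_pos: [0.6447, -0.0912, 0.1521]
tcp_rot: [-1.224, 1.211, -1.196]
ft_force: [-0.3, -0.2, 0.0]
grip_width: 0.088
```

```bash
python3 - <<'E'
from h import *
import cv2
im=optics.read_camera("wrist"); st(); go([.648,-.093,.04],.0)
cv2.imwrite("pics/w6.png",cv2.resize(im[:,:,::-1],(800,600),interpolation=cv2.INTER_CUBIC))
E
```

```text
t 7.78 tcp [ 0.6441 -0.0901  0.1512] yaw 0.0099 downerr [-0.0149  0.0008] j [-0.1763  0.2918  1.7353 -0.0021  1.1292 -0.1854] F [-0.0127 -0.2186 -0.2365] w 0.0878
shift [  3.  111.1   5.5] turn [ 0.0148  0.0099 -0.0008]
```

View pics/w6.png

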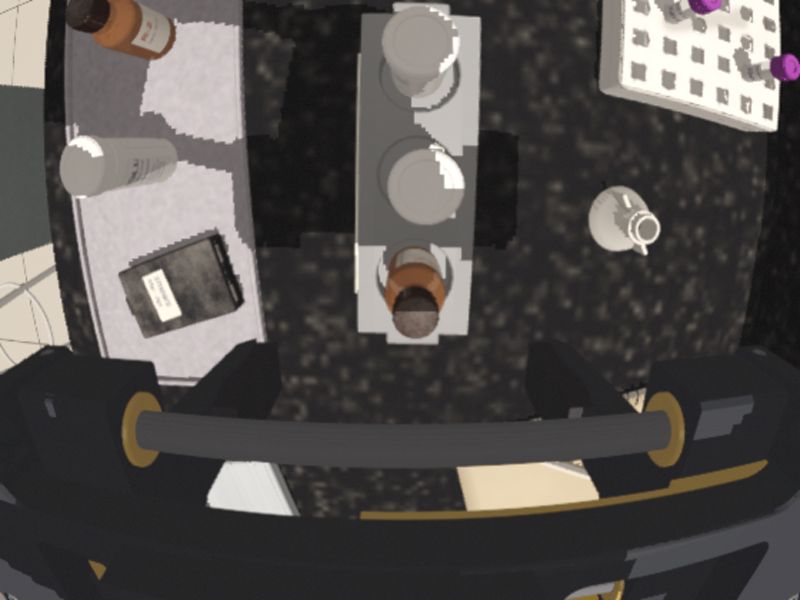

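vial_b stands in the middle well (425,187). Bottle A's cap is at (415,318), and the case's corners are at (120,272), (213,235), (243,304) and (148,338).

```bash
python3 - <<'E'
from h import *
w=lambda u,v,z:wr2w(u*.7,v*.7,z)
b=w(415,318,.096); print("botA",b,"vialB",w(426,188,.094),"home",w(421,38,.094),"vialA",w(82,170,.092))
k=[w(*p,.021) for p in((120,272),(213,235),(243,304),(148,338))];d=k[1]-k[0]+k[2]-k[3];print("case",np.mean(k,0),np.arctan2(d[1],d[0]),np.linalg.norm(d)/2,np.linalg.norm(k[0]-k[3]))
go([b[0],b[1],.04],0)
E
```

```text
botA [ 0.6487 -0.0904  0.096 ] vialB [ 0.6525 -0.0314  0.094 ] home [0.6496 0.035  0.094 ] vialA [ 0.4744 -0.0156  0.092 ]
case [ 0.4895 -0.1008  0.021 ] 0.32248167548212325 0.08329054377786123 0.051809132002206534
shift [  0.4 111.1   6.2] turn [ 0.0148  0.0099 -0.0008]
```

Call:
servo_tool --motion '[[[0, 2, 6], [0.01, 0.008, 0]], [[1, 20, 2], [0.003, 0, 0]], [[0, 28, -1], [0, 0, 0]], [[0, 28, -1], [0, 0, 0]], [[0, 25, -1], [0, 0, 0]], [[0, 7, -1], [-0.002, 0, 0]]]'

```text
t: 8.28
tool_pos: [0.6488, -0.0859, 0.0337]
tcp_rot: [-1.207, 1.214, -1.206]
ft_force: [-0.9, -0.1, -1.1]
grip_width: 0.0882
```

```bash
python3 - <<'E'
from h import *
st(); go([.6487,-.091,.041],0)
E
```

```text
t 8.28 tcp [ 0.6488 -0.0859  0.0337] yaw -0.0011 downerr [-0.0023  0.0044] j [-0.1718  0.416   1.81    0.005   0.9185 -0.1738] F [-0.9102 -0.0944 -1.0895] w 0.0882
shift [ 5.  -7.3 -0.1] turn [ 0.0023 -0.0011 -0.0044]
```

Call:
servo_tool --motion '[[[5, -5, -1], [0, 0, -0.003]], [[0, 0, -1], [-0.001, 0, -0.002]], [[0, 1, -1], [-0.002, 0, 0]], [[0, 1, -1], [-0.002, 0, 0]], [[0, 1, -1], [-0.002, 0, 0]], [[0, 1, -1], [-0.002, 0, 0]], [[0, 1, -1], [-0.002, 0, 0]], [[0, 1, -1], [-0.002, 0, 0]]]' --grip -1 --newtons 20

```text
t: 8.95
tool_pos: [0.6419, -0.0892, 0.0348]
tcp_rot: [-1.22, 1.22, -1.203]
ft_force: [0.4, 0.1, 0.1]
grip_width: 0.0368
```

Call:
servo_tool --motion '[[[0, 1, -1], [-0.002, 0, 0]], [[0, 1, -1], [-0.002, 0, 0]], [[0, 1, -1], [-0.002, 0, 0]]]'

```text
t: 9.2
tool_pos: [0.6423, -0.0896, 0.0347]
tcp_rot: [-1.219, 1.218, -1.205]
ft_force: [1.3, 0.9, 4.0]
grip_width: 0.0319
```

```bash
python3 - <<'E'
from h import *
st()
E
```

```text
t 9.2 tcp [ 0.6423 -0.0896  0.0347] yaw -0.0007 downerr [-0.0126 -0.0012] j [-0.1752  0.4105  1.816  -0.0043  0.9273 -0.1719] F [1.2619 0.935  4.0435] w 0.0319
```

Call:
servo_tool --motion '[[[0, -6, 0], [0, 0, 0]], [[0, -20, 0], [0, 0, 0]], [[0, -30, 0], [0, 0, 0]], [[0, -30, 0], [0, 0, 0]], [[0, -30, 0], [0, 0, 0]], [[0, -12, 0], [0, 0, 0]], [[20, 0, -8], [0, 0, 0]], [[25, 0, -12], [0, 0, 0]]]'

```text
t: 9.87
tool_pos: [0.6207, -0.131, 0.1647]
tcp_rot: [-1.228, 1.224, -1.194]
ft_force: [0.1, -2.0, -0.9]
grip_width: 0.0318
```

```bash
python3 - <<'E'
from h import *
st(); go([.523,-.377,.15],.22)
E
```

```text
t 9.87 tcp [ 0.6207 -0.131   0.1647] yaw 0.0046 downerr [-0.0234  0.0012] j [-0.2449  0.2565  1.7537 -0.0049  1.1543 -0.2475] F [ 0.0791 -2.0391 -0.941 ] w 0.0318
shift [245.5  16.7 -98.4] turn [ 0.0231 -0.2154 -0.0038]
```

Call:
servo_tool --motion '[[[30, 2, -12], [0.01, 0, 0]], [[33, 2, -13], [0.01, 0, 0]], [[33, 2, -13], [0, 0, 0]], [[33, 2, -13], [0, 0, 0]], [[33, 2, -13], [0, 0, 0]], [[33, 2, -13], [0, 0, 0]], [[33, 2, -13], [0, 0, 0]], [[15, 2, -6], [0, -0.1, 0]]]'

```text
t: 10.53
tool_pos: [0.5149, -0.3815, 0.1432]
tcp_rot: [-1.265, 1.14, -1.115]
ft_force: [0.0, -0.2, -1.2]
grip_width: 0.0317
```

Call:
servo_tool --motion '[[[0, 1, 0], [0, -0.1, 0]], [[0, 1, 0], [0, -0.02, 0]]]'

```text
t: 10.7
tool_pos: [0.51, -0.3855, 0.1382]
tcp_rot: [-1.317, 1.053, -1.019]
ft_force: [-0.0, 0.3, -0.7]
grip_width: 0.032
```

```bash
python3 - <<'E'
from h import *
st(); go([.523,-.377,.055],.22)
E
```

```text
t 10.7 tcp [ 0.51   -0.3855  0.1382] yaw 0.2339 downerr [-0.0196  0.0083] j [-0.683   0.2876  1.7666 -0.0067  1.1079 -0.9137] F [-0.0416  0.3451 -0.6694] w 0.032
shift [-4.3 83.  16. ] turn [ 0.0173  0.0137 -0.0125]
```

Call:
servo_tool --motion '[[[-3, 3, 10], [0.008, 0.006, -0.005]], [[-2, 22, 6], [0.005, 0.005, -0.005]], [[0, 28, 0], [0, 0, 0]], [[0, 26, 0], [0, 0, 0]], [[0, 6, 0], [0, 0, 0]]]'

```text
t: 11.12
tool_pos: [0.5246, -0.3756, 0.0493]
tcp_rot: [-1.304, 1.052, -1.047]
ft_force: [-0.9, 1.1, -1.3]
grip_width: 0.0321
```

```bash
python3 - <<'E'
from h import *
optics.read_camera("wrist"); st(); go([.523,-.377,.035],.22)
E
```

```text
t 11.17 tcp [ 0.5245 -0.3755  0.0494] yaw 0.2152 downerr [-0.0034  0.0021] j [-0.6596  0.3824  1.8237 -0.0005  0.9395 -0.8745] F [-0.275   0.462  -2.4544] w 0.0323
shift [ 1.2 14.4 -1.8] turn [ 0.0029 -0.0048 -0.0028]
```

Call:
servo_tool --motion '[[[0, 6, -1], [0, 0, 0]], [[0, 7, -1], [0, 0, 0]], [[0, 4, -1], [0, 0, 0]]]'

```text
t: 11.42
tool_pos: [0.5245, -0.3759, 0.0344]
tcp_rot: [-1.303, 1.049, -1.049]
ft_force: [-0.2, 3.0, 16.9]
grip_width: 0.0316
```

Call:
servo_tool --motion '[[[0, 2.5, -1], [0, 0, 0]]]'

```text
t: 11.5
tool_pos: [0.5249, -0.3765, 0.0343]
tcp_rot: [-1.302, 1.047, -1.051]
ft_force: [-1.6, 4.2, 12.2]
grip_width: 0.0319
```

```bash
python3 - <<'E'
from h import *
st()
E
```

```text
t 11.5 tcp [ 0.5249 -0.3765  0.0343] yaw 0.2152 downerr [ 0.0027 -0.0006] j [-0.6614  0.3987  1.8339  0.0015  0.9065 -0.8774] F [-1.6138  4.2476 12.2302] w 0.0319
```

Call:
servo_tool --motion '[[[0, 0, -0.5], [0, 0, 0]], [[0, 0, -0.5], [0, 0, 0]], [[0, 0.5, -0.5], [-0.001, 0, 0]], [[0, 0.5, -0.5], [-0.001, 0, 0]], [[0, 0.5, -0.5], [-0.001, 0, 0]], [[0, 0.5, -0.5], [-0.001, 0, 0]]]' --grip 0.8

```text
t: 12.0
tool_pos: [0.5252, -0.3798, 0.0379]
tcp_rot: [-1.305, 1.042, -1.058]
ft_force: [-0.2, 0.6, -0.2]
grip_width: 0.0697
```

Call:
servo_tool --motion '[[[0, -8, 0], [0, 0, 0]], [[0, -25, 0], [0, 0, 0]], [[0, -30, 0], [0, 0, 0]], [[0, -30, 0], [0, 0, 0]], [[0, -25, 0], [0, 0, 0]]]'

```text
t: 12.42
tool_pos: [0.5186, -0.3749, 0.1511]
tcp_rot: [-1.305, 1.059, -1.042]
ft_force: [-0.1, -0.6, 0.3]
grip_width: 0.0794
```

```bash
python3 - <<'E'
from h import *
st(); go([.4745,-.015,.16],0); go([.4745,-.015,.16])
E
```

```text
t 12.42 tcp [ 0.5186 -0.3749  0.1511] yaw 0.2139 downerr [-0.0093  0.0043] j [-0.6635  0.2704  1.7628 -0.0026  1.1184 -0.8762] F [-0.1382 -0.5548  0.3081] w 0.0794
shift [-361.1   -6.9   33.2] turn [ 0.0088  0.2139 -0.0053]
shift [-361.1   -6.9   33.2] turn [0. 0. 0.]
```

Call:
servo_tool --motion '[[[-25, -2, 2], [0, 0, 0]], [[-36, -2, 3], [0, 0, 0]], [[-36, -1, 3], [0, 0, 0]], [[-36, 0, 3], [0, 0, 0]], [[-36, 0, 3], [0, 0, 0]], [[-36, 0, 3], [0, 0, 0]], [[-36, 0, 3], [0, 0, 0]], [[-36, 0, 3], [0, 0, 0]]]' --grip 1

```text
t: 13.08
tool_pos: [0.4882, -0.101, 0.1704]
tcp_rot: [-1.299, 1.045, -1.074]
ft_force: [1.4, 0.6, 0.3]
grip_width: 0.0876
```

Call:
servo_tool --motion '[[[-36, 0, 3], [0, 0, 0]], [[-20, 0, 3], [0, 0, 0]], [[-5, 0, 0], [0, 0.1, 0]], [[0, 0, 0], [0, 0.1, 0]], [[0, 1, 0], [0, 0.01, 0]]]'

```text
t: 13.5
tool_pos: [0.4788, -0.0295, 0.1714]
tcp_rot: [-1.2, 1.2, -1.229]
ft_force: [0.1, -0.2, -0.0]
grip_width: 0.088
```

```bash
python3 - <<'E'
from h import *
st(); im=optics.read_camera("wrist"); st(); go([.4740,-.016,.038],0)
import cv2
cv2.imwrite("pics/w7.png",cv2.resize(im[:,:,::-1],(800,600),interpolation=cv2.INTER_CUBIC))
E
```

```text
t 13.5 tcp [ 0.4788 -0.0295  0.1714] yaw -0.0085 downerr [ 0.0153 -0.009 ] j [-0.1082 -0.0661  2.0938 -0.0082  1.0977 -0.096 ] F [ 0.1074 -0.2365 -0.031 ] w 0.088
t 13.55 tcp [ 0.4787 -0.0297  0.1711] yaw -0.006 downerr [ 0.015  -0.0088] j [-0.1088 -0.0658  2.094  -0.008   1.0975 -0.0991] F [0.2642 0.836  0.04  ] w 0.0883
shift [-14.8 132.9  -6.8] turn [-0.015  -0.0061  0.0088]
```

View pics/w7.png

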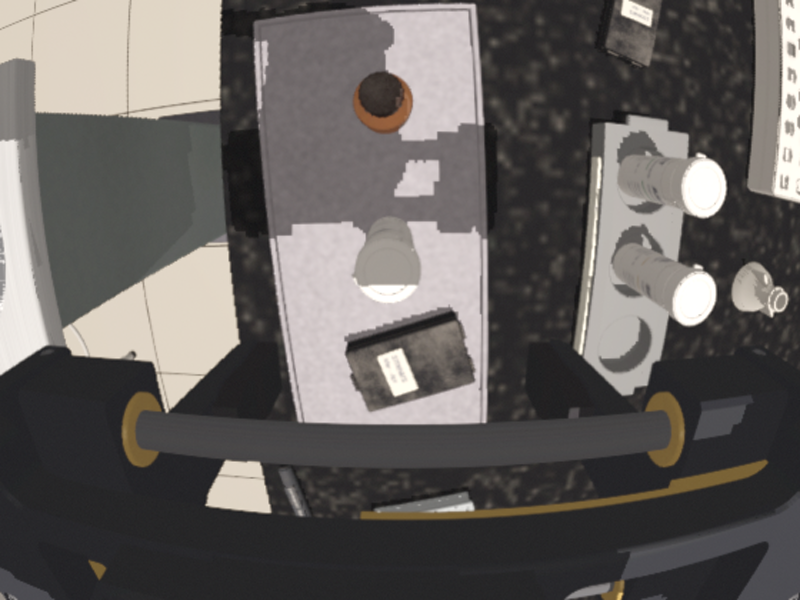

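Vial A's cap is at (387,272), bottle B's cap at (381,93), and the right-hand rack well is empty at (625,343).

```bash
python3 - <<'E'
from h import *
w=lambda u,v,z:wr2w(u*.7,v*.7,z)
v=w(387,272,.092); print("vialA",v,"botB",w(381,93,.094),"well",w(625,343,.022))
k=[w(*p,.021) for p in((348,352),(458,320),(474,380),(370,410))];d=k[1]-k[0]+k[2]-k[3];print("case",np.mean(k,0),np.arctan2(d[1],d[0]),np.linalg.norm(d)/2,np.linalg.norm(k[0]-k[3]))
go([v[0],v[1],.04],0)
E
```

```text
vialA [ 0.4719 -0.015   0.092 ] botB [0.47   0.0724 0.094 ] well [ 0.6482 -0.0899  0.022 ]
case [ 0.4869 -0.1034  0.021 ] 0.30012706982420084 0.07951647778433256 0.049613330479461835
shift [-15.8 130.9  -8.9] turn [-0.015  -0.0061  0.0088]
```

Call:
servo_tool --motion '[[[-8, 4, -6], [-0.008, -0.003, 0.005]], [[-7, 25, -4], [-0.006, -0.003, 0.004]], [[-1, 30, 0], [0, 0, 0]], [[0, 30, 0], [0, 0, 0]], [[0, 28, 0], [0, 0, 0]], [[0, 7, 0], [0, 0, 0]]]'

```text
t: 14.05
tool_pos: [0.4726, -0.014, 0.0478]
tcp_rot: [-1.205, 1.194, -1.206]
ft_force: [-1.0, -0.3, -0.5]
grip_width: 0.0881
```

```bash
python3 - <<'E'
from h import *
st(); go([.4719,-.0155,.04],0)
E
```

```text
t 14.05 tcp [ 0.4726 -0.014   0.0478] yaw 0.0098 downerr [0.0107 0.0009] j [-0.0835  0.0847  2.205   0.0023  0.8413 -0.0949] F [-0.9528 -0.2514 -0.5105] w 0.0881
shift [ 1.5  7.8 -0.8] turn [-0.0107  0.0098 -0.0008]
```

Call:
servo_tool --motion '[[[1, 6, -1], [-0.005, 0.005, 0]], [[0, 3, -1], [-0.005, 0.003, 0]], [[0, 1.5, -1], [-0.002, 0, 0]], [[0, 1.2, -1], [-0.002, 0, 0]], [[0, 1.2, -1], [-0.002, 0, 0]], [[0, 1.2, -1], [-0.002, 0, 0]], [[0, 1.2, -1], [-0.002, 0, 0]], [[0, 1.2, -1], [-0.002, 0, 0]]]' --grip -1 --newtons 20

```text
t: 14.72
tool_pos: [0.4668, -0.0161, 0.034]
tcp_rot: [-1.217, 1.215, -1.202]
ft_force: [1.0, -1.0, 0.2]
grip_width: 0.0369
```

Call:
servo_tool --motion '[[[0, 1.2, 0], [-0.001, 0, 0]], [[0, 1, 0], [-0.001, 0, 0]], [[0, 1, 0], [0, 0, 0]]]'

```text
t: 14.97
tool_pos: [0.4676, -0.0161, 0.0334]
tcp_rot: [-1.218, 1.215, -1.202]
ft_force: [-4.2, 0.3, 10.4]
grip_width: 0.0309
```

```bash
python3 - <<'E'
from h import *
st(); go([.65,-.092,.17],0)
E
```

```text
t 14.97 tcp [ 0.4676 -0.0161  0.0334] yaw 0.0028 downerr [-0.0105  0.0006] j [-0.0875  0.1124  2.2082 -0.0004  0.8315 -0.0901] F [-4.1858  0.2867 10.3834] w 0.0309
shift [  76.3 -138.5  180.7] turn [ 0.0105  0.0028 -0.0006]
```

Call:
servo_tool --motion '[[[0, -6, 0], [0, 0, 0]], [[0, -20, 0], [0, 0, 0]], [[0, -30, 0], [0, 0, 0]], [[0, -30, 0], [0, 0, 0]], [[0, -30, 0], [0, 0, 0]], [[0, -20, 0], [0, 0, 0]], [[8, 0, 20], [0.01, 0, 0]], [[14, 0, 34], [0, 0, 0]]]'

```text
t: 15.63
tool_pos: [0.5169, -0.036, 0.1749]
tcp_rot: [-1.217, 1.213, -1.199]
ft_force: [0.0, 0.7, -0.4]
grip_width: 0.0307
```

Call:
servo_tool --motion '[[[14, 0, 34], [0, 0, 0]], [[14, 0, 34], [0, 0, 0]], [[14, 0, 34], [0, 0, 0]], [[8, 0, 20], [0, 0, 0]]]'

```text
t: 15.97
tool_pos: [0.6461, -0.0877, 0.1777]
tcp_rot: [-1.213, 1.206, -1.203]
ft_force: [0.2, -0.5, -0.1]
grip_width: 0.0301
```

```bash
python3 - <<'E'
from h import *
st(); im=optics.read_camera("wrist"); st(); go([.65,-.0925,.08],0)
import cv2
cv2.imwrite("pics/w8.png",cv2.resize(im[:,:,::-1],(800,600),interpolation=cv2.INTER_CUBIC))
E
```

```text
t 15.97 tcp [ 0.6461 -0.0877  0.1777] yaw 0.0067 downerr [-0.0015  0.001 ] j [-0.1735  0.2645  1.7183  0.0008  1.1604 -0.1806] F [ 0.1806 -0.4887 -0.0848] w 0.0301
t 16.02 tcp [ 0.6489 -0.0889  0.1777] yaw 0.0061 downerr [0.0016 0.0001] j [-0.1744  0.2679  1.714   0.0004  1.1581 -0.1806] F [ 4.2328 -1.6906 -0.1281] w 0.0304
shift [ 3.6 97.7  0.9] turn [-0.0016  0.0061 -0.0001]
```

Next I'll descend to a TCP height of about 0.062, which puts the vial's bottom about 9 mm above the rack top, and check there.

Call:
servo_tool --motion '[[[2, 4, 1], [0, 0.005, 0]], [[2, 25, 0], [0, 0, 0]], [[0, 30, 0], [0, 0, 0]], [[0, 30, 0], [0, 0, 0]], [[0, 17, -1], [0, 0, 0]], [[0, 5, -1], [0, 0, 0]]]'

```text
t: 16.52
tool_pos: [0.6511, -0.0942, 0.0656]
tcp_rot: [-1.204, 1.203, -1.215]
ft_force: [-0.8, -0.3, -1.1]
grip_width: 0.0301
```

```bash
python3 - <<'E'
from h import *
im=optics.read_camera("wrist"); st(); go([.65,-.0925,.036],0)
import cv2
cv2.imwrite("pics/w9.png",cv2.resize(im[:,:,::-1],(800,600),interpolation=cv2.INTER_CUBIC)[100:500,200:600])
E
```

```text
t 16.57 tcp [ 0.65   -0.094   0.0649] yaw -0.0009 downerr [ 0.0058 -0.0007] j [-0.1818  0.3779  1.7964  0.0004  0.9614 -0.1811] F [-1.0526  0.0127 -1.2045] w 0.0307
shift [-1.6 28.9 -0.2] turn [-0.0058 -0.0009  0.0007]
```

View pics/w9.png

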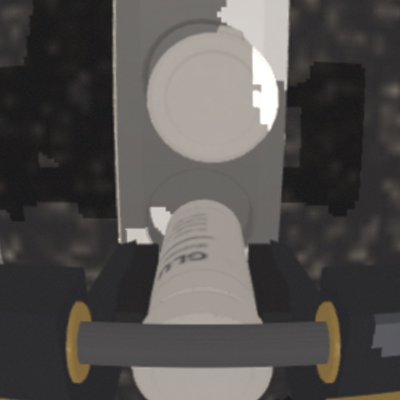

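```bash
python3 - <<'E'
from h import *
w=lambda u,v,z:wr2w((u+200)*.7,(v+100)*.7,z)
print("well far",w(201,169,.022),"vial far",w(205,200,.0335))
E
```

```text
well far [ 0.6493 -0.0682  0.022 ] vial far [ 0.6509 -0.0781  0.0335]
```

Call:
servo_tool --motion '[[[-2, 3, -1], [0, 0, 0]], [[0, 12, -1], [0, 0, 0]], [[0, 12, -1], [0, 0, 0]], [[0, 6, -1], [0, 0, 0]]]'

```text
t: 16.9
tool_pos: [0.6487, -0.0919, 0.035]
tcp_rot: [-1.2, 1.198, -1.218]
ft_force: [-2.4, 1.5, 26.0]
grip_width: 0.0305
```

Call:
servo_tool --motion '[[[0, 2, -1], [0, 0, 0]]]'

```text
t: 16.98
tool_pos: [0.6488, -0.092, 0.035]
tcp_rot: [-1.199, 1.197, -1.219]
ft_force: [-6.0, 1.2, 18.8]
grip_width: 0.0303
```

```bash
python3 - <<'E'
from h import *
st()
E
```

```text
t 16.98 tcp [ 0.6488 -0.092   0.035 ] yaw -0.0005 downerr [ 0.0158 -0.0023] j [-0.1791  0.4056  1.8224  0.0006  0.8976 -0.179 ] F [-5.9915  1.1989 18.7648] w 0.0303
```

Vial A is seated at TCP 0.035, as expected. I'll release it, rise and go to bottle B at (0.470, 0.071).

Call:
servo_tool --motion '[[[0, 0, -1], [-0.003, 0, 0]], [[0, 0, -1], [-0.003, 0, 0]], [[0, 0.5, -1], [-0.003, 0, 0]], [[0, 0.5, -1], [-0.002, 0, 0]], [[0, 0.5, -1], [-0.002, 0, 0]], [[0, 0.5, -1], [-0.002, 0, 0]]]' --grip 0.8

```text
t: 17.48
tool_pos: [0.645, -0.0923, 0.0353]
tcp_rot: [-1.208, 1.204, -1.215]
ft_force: [0.3, 0.5, -0.5]
grip_width: 0.0685
```

Call:
servo_tool --motion '[[[0, -8, 0], [0, 0, 0]], [[0, -25, 0], [0, 0, 0]], [[0, -30, 0], [0, 0, 0]], [[0, -30, 0], [0, 0, 0]], [[0, -30, 0], [0, 0, 0]], [[0, -10, 0], [0, 0, 0]]]'

```text
t: 17.98
tool_pos: [0.6391, -0.0911, 0.1676]
tcp_rot: [-1.217, 1.216, -1.206]
ft_force: [0.4, 0.2, 0.9]
grip_width: 0.0795
```

```bash
python3 - <<'E'
from h import *
st(); go([.470,.071,.15],0)
E
```

```text
t 17.98 tcp [ 0.6391 -0.0911  0.1676] yaw -0.0004 downerr [-0.0093 -0.0009] j [-0.1788  0.2655  1.7365 -0.0028  1.1485 -0.1773] F [0.4448 0.2341 0.863 ] w 0.0795
shift [-162.    19.1 -169. ] turn [ 0.0093 -0.0004  0.0009]
```

Call:
servo_tool --motion '[[[-18, 1, -19], [0, 0, 0]], [[-25, 1, -26], [0, 0, 0]], [[-25, 1, -26], [0, 0, 0]], [[-25, 1, -26], [0, 0, 0]], [[-25, 1, -26], [0, 0, 0]], [[-25, 1, -26], [0, 0, 0]], [[-16, 1, -16], [0.005, 0, 0]], [[-3, 1, -3], [0.003, 0, 0]]]' --grip 1

```text
t: 18.65
tool_pos: [0.4689, 0.0736, 0.1622]
tcp_rot: [-1.2, 1.204, -1.222]
ft_force: [-0.5, -0.3, -0.1]
grip_width: 0.088
```

```bash
python3 - <<'E'
from h import *
import cv2
im=optics.read_camera("wrist"); st(); go([.470,.071,.04],0)
# predicted cap pixel check: crop around bottle
cv2.imwrite("pics/w10.png",cv2.resize(im[:,:,::-1],(800,600),interpolation=cv2.INTER_CUBIC))
E
```

```text
t 18.7 tcp [0.4691 0.0732 0.162 ] yaw -0.0063 downerr [ 0.0114 -0.0034] j [ 0.1057 -0.0629  2.1094 -0.0052  1.0842  0.1144] F [-1.3052  0.5652  0.3375] w 0.0882
shift [  1.8 122.   -0.5] turn [-0.0114 -0.0063  0.0034]
```

View pics/w10.png

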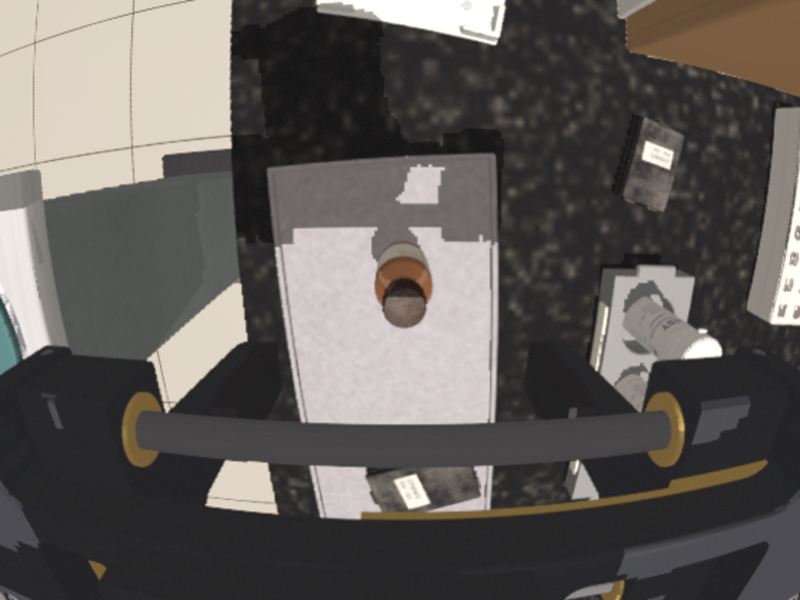

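Bottle B's cap is at (404,308), centred between the fingers, and the home vial (688,345) is still upright.

```bash
python3 - <<'E'
from h import *
b=wr2w(404*.7,308*.7,.094); print(b); go([b[0],b[1],.038],0)
E
```

```text
[0.4702 0.0731 0.094 ]
shift [ -0.3 124.   -0.3] turn [-0.0114 -0.0063  0.0034]
```

Call:
servo_tool --motion '[[[1, 4, 0], [-0.006, -0.003, 0.002]], [[0, 25, 0], [-0.005, -0.003, 0.002]], [[0, 30, 0], [0, 0, 0]], [[0, 30, 0], [0, 0, 0]], [[0, 25, -1], [0, 0, 0]], [[0, 7, -1], [-0.002, 0, 0]]]'

```text
t: 19.2
tool_pos: [0.4793, 0.0684, 0.0409]
tcp_rot: [-1.199, 1.199, -1.216]
ft_force: [-0.7, -0.1, 0.4]
grip_width: 0.0883
```

```bash
python3 - <<'E'
from h import *
st(); go([.470,.0715,.038],0)
E
```

```text
t 19.2 tcp [0.4793 0.0684 0.0409] yaw -0.0002 downerr [0.0139 0.0002] j [ 0.0911  0.1143  2.188  -0.0014  0.8254  0.0923] F [-0.6556 -0.0915  0.3649] w 0.0883
shift [-3.1  2.8 -9.4] turn [-0.0139 -0.0002 -0.0002]
```

Call:
servo_tool --motion '[[[-4, 2, -8], [-0.007, 0, 0]], [[-1, 2, -5], [-0.006, 0, 0]], [[0, 1, -2], [-0.003, 0, 0]], [[0, 1, -1], [-0.002, 0, 0]], [[0, 1, -1], [-0.002, 0, 0]], [[0, 1, -1], [-0.002, 0, 0]], [[0, 1, -1], [-0.002, 0, 0]], [[0, 1, 0], [-0.001, 0, 0]]]' --grip -1 --newtons 20

```text
t: 19.87
tool_pos: [0.4643, 0.0719, 0.0335]
tcp_rot: [-1.213, 1.218, -1.207]
ft_force: [0.6, -0.4, 0.2]
grip_width: 0.0371
```

Call:
servo_tool --motion '[[[0, 0.5, 0], [-0.001, 0, 0]], [[0, 0.5, 0], [-0.001, 0, 0]], [[0, 0, 0], [0, 0, 0]]]'

```text
t: 20.12
tool_pos: [0.4651, 0.0721, 0.0335]
tcp_rot: [-1.214, 1.218, -1.207]
ft_force: [-0.3, 0.0, -0.1]
grip_width: 0.0318
```

```bash
python3 - <<'E'
from h import *
st(); go([.5057,-.299,.16],.22)
E
```

```text
t 20.12 tcp [0.4651 0.0721 0.0335] yaw -0.0026 downerr [-0.0084  0.0005] j [0.0998 0.1157 2.2042 0.0018 0.8301 0.1013] F [-0.3438  0.0235 -0.109 ] w 0.0318
shift [ 370.9 -127.    40.5] turn [ 0.0084 -0.2226 -0.0014]
```

Call:
servo_tool --motion '[[[0, -6, 0], [0, 0, 0]], [[0, -20, 0], [0, 0, 0]], [[0, -30, 0], [0, 0, 0]], [[0, -30, 0], [0, 0, 0]], [[0, -30, 0], [0, 0, 0]], [[0, -15, 0], [0, 0, 0]], [[20, 0, 2], [0, 0, 0]], [[35, 0, 4], [0, 0, 0]]]'

```text
t: 20.78
tool_pos: [0.469, 0.0198, 0.1705]
tcp_rot: [-1.22, 1.219, -1.198]
ft_force: [1.1, -0.0, -1.0]
grip_width: 0.0316
```

Call:
servo_tool --motion '[[[37, 0, 4], [0, 0, 0]], [[37, 0, 4], [0, 0, 0]], [[37, 0, 4], [0, 0, 0]], [[37, 0, 4], [0, 0, 0]], [[37, 0, 5], [0, 0, 0]], [[37, 0, 5], [0, 0, 0]], [[37, 0, 5], [0, 0, 0]], [[30, 0, 5], [0, 0, 0]]]'

```text
t: 21.45
tool_pos: [0.5072, -0.2808, 0.1748]
tcp_rot: [-1.218, 1.208, -1.198]
ft_force: [1.2, 0.1, -0.5]
grip_width: 0.0318
```

```bash
python3 - <<'E'
from h import *
st(); go([.505,-.295,.15],.22)
E
```

```text
t 21.45 tcp [ 0.5072 -0.2808  0.1748] yaw 0.0091 downerr [-0.0072  0.0013] j [-0.5471  0.1383  1.8753 -0.0029  1.1349 -0.5549] F [ 1.1657  0.115  -0.5383] w 0.0318
shift [14.2 24.8 -2.1] turn [ 0.007  -0.2109 -0.0021]
```

Call:
servo_tool --motion '[[[10, 5, -2], [0.004, -0.1, 0]], [[4, 8, 0], [0.003, -0.1, 0]], [[0, 10, 0], [0, -0.01, 0]], [[0, 25, 0], [0, 0, 0]], [[0, 28, 0], [0, 0, 0]], [[0, 25, 0], [0, 0, 0]], [[0, 4, -1], [0, 0, 0]]]'

```text
t: 22.03
tool_pos: [0.5071, -0.3049, 0.0697]
tcp_rot: [-1.3, 1.046, -1.06]
ft_force: [-0.9, 1.3, -0.3]
grip_width: 0.0318
```

```bash
python3 - <<'E'
from h import *
st(); go([.505,-.295,.0355],.22)
E
```

```text
t 22.03 tcp [ 0.5071 -0.3049  0.0697] yaw 0.2099 downerr [ 0.007  -0.0039] j [-0.5838  0.2627  1.9416  0.0008  0.9293 -0.7942] F [-0.8918  1.2752 -0.2848] w 0.0318
shift [-10.3  34.1  -0.2] turn [-0.006  -0.0101  0.0053]
```

Call:
servo_tool --motion '[[[-6, 3, -1], [-0.003, -0.005, 0.003]], [[-4, 14, -1], [-0.003, -0.005, 0.003]], [[0, 14, -1], [0, 0, 0]], [[0, 7, -1], [0, 0, 0]]]'

```text
t: 22.37
tool_pos: [0.5031, -0.2942, 0.0335]
tcp_rot: [-1.303, 1.044, -1.048]
ft_force: [-7.9, 2.0, 30.2]
grip_width: 0.0317
```

Call:
servo_tool --motion '[[[0, 2.5, -1], [0, 0, 0]]]'

```text
t: 22.45
tool_pos: [0.5031, -0.2945, 0.0333]
tcp_rot: [-1.304, 1.043, -1.049]
ft_force: [-6.8, 4.2, 16.4]
grip_width: 0.032
```

```bash
python3 - <<'E'
from h import *
st(); go([.505,-.295,.0355],.22)
E
```

```text
t 22.45 tcp [ 0.5031 -0.2945  0.0333] yaw 0.2193 downerr [ 0.0038 -0.0012] j [-0.5729  0.2982  1.9768  0.0013  0.8627 -0.793 ] F [-6.8325  4.1832 16.4066] w 0.032
shift [ 1.  -2.2  1.8] turn [-0.0034 -0.0007  0.002 ]
```

Call:
servo_tool --motion '[[[0, 0, -0.5], [0, 0, 0]], [[0, 0, -0.5], [0, 0, 0]], [[0, 0.5, -0.5], [-0.001, 0, 0]], [[0, 0.5, -0.5], [-0.001, 0, 0]], [[0, 0.5, -0.5], [-0.001, 0, 0]], [[0, 0.5, -0.5], [-0.001, 0, 0]]]' --grip 0.8

```text
t: 22.95
tool_pos: [0.503, -0.295, 0.0354]
tcp_rot: [-1.306, 1.039, -1.053]
ft_force: [0.2, 0.8, -1.7]
grip_width: 0.0693
```

Call:
servo_tool --motion '[[[0, -8, 0], [0, 0, 0]], [[0, -25, 0], [0, 0, 0]], [[0, -30, 0], [0, 0, 0]], [[0, -30, 0], [0, 0, 0]], [[0, -30, 0], [0, 0, 0]], [[-20, 0, 0], [0, 0, 0]], [[-30, 0, 0], [0, 0, 0]], [[-35, 0, 3], [0, 0, 0]]]'

```text
t: 23.62
tool_pos: [0.4867, -0.2137, 0.166]
tcp_rot: [-1.304, 1.044, -1.058]
ft_force: [0.1, 0.6, -0.5]
grip_width: 0.0792
```

Call:
servo_tool --motion '[[[-35, 0, 5], [0, 0, 0]], [[-35, 0, 5], [0, 0, 0]], [[-25, 0, 5], [0, -0.12, 0]], [[0, 0, 0], [0, -0.12, 0]], [[0, 0, 0], [0, -0.12, 0]], [[0, 0, 0], [0, -0.12, 0]], [[0, 0, 0], [0, -0.12, 0]], [[0, 0, 0], [0, -0.12, 0]]]' --grip 1

```text
t: 24.28
tool_pos: [0.4791, -0.1069, 0.1708]
tcp_rot: [-1.519, 0.472, -0.491]
ft_force: [0.4, 0.4, -0.3]
grip_width: 0.0883
```

Call:
servo_tool --motion '[[[0, 0, 0], [0, -0.12, 0]], [[0, 0, 0], [0, -0.12, 0]], [[0, 0, 0], [0, -0.12, 0]], [[0, 0, 0], [0, -0.12, 0]], [[0, 0, 0], [0, -0.12, 0]], [[0, 0, 0], [0, -0.12, 0]], [[0, 0, 0], [0, -0.12, 0]], [[0, 0, 0], [0, -0.09, 0]]]'

```text
t: 24.95
tool_pos: [0.4783, -0.1065, 0.1745]
tcp_rot: [-1.561, -0.288, 0.271]
ft_force: [0.2, 0.2, 0.5]
grip_width: 0.0883
```

```bash
python3 - <<'E'
from h import *
st(); go([.4865,-.103,.12],1.871)
E
```

```text
t 24.95 tcp [ 0.4783 -0.1065  0.1745] yaw 1.9263 downerr [ 0.012  -0.0061] j [-0.268  -0.0465  2.0693 -0.003   1.1057 -2.193 ] F [0.2364 0.1856 0.5049] w 0.0883
shift [ 8.4 54.6  0.9] turn [0.0096 0.0554 0.0094]
```

Call:
servo_tool --motion '[[[5, 10, 0], [0.005, 0.05, 0.005]], [[3, 25, 1], [0.004, 0, 0.004]], [[0, 30, 0], [0, 0, 0]], [[0, 30, 0], [0, 0, 0]], [[0, 30, 0], [0, 0, 0]], [[0, 16, 0], [0, 0, 0]], [[0, 5, 0], [0, 0, 0]]]'

```text
t: 25.53
tool_pos: [0.4926, -0.1048, 0.0319]
tcp_rot: [-1.564, -0.253, 0.23]
ft_force: [-0.1, 0.1, 0.3]
grip_width: 0.0883
```

```bash
python3 - <<'E'
from h import *
st(); go([.487,-.103,.007],1.874)
E
```

```text
t 25.53 tcp [ 0.4926 -0.1048  0.0319] yaw 1.878 downerr [ 0.0152 -0.0041] j [-0.2591  0.1618  2.1541 -0.0001  0.8099 -2.1371] F [-0.0994  0.0796  0.2803] w 0.0883
shift [-5.2 24.8  3.7] turn [0.0085 0.0041 0.0133]
```

Call:
servo_tool --motion '[[[-5, 6, 3], [0.005, 0.002, 0.007]], [[-2, 10, 1], [0.004, 0.002, 0.006]], [[-1, 9, 0], [0, 0, 0.002]], [[-1, 2, 0], [0, 0, 0.002]]]'

```text
t: 25.87
tool_pos: [0.483, -0.1039, 0.0044]
tcp_rot: [-1.558, -0.234, 0.241]
ft_force: [0.6, -0.6, -0.1]
grip_width: 0.0881
```

```bash
python3 - <<'E'
from h import *
st(); go([.487,-.103,.006],1.874)
E
```

```text
t 25.87 tcp [ 0.483  -0.1039  0.0044] yaw 1.8735 downerr [-0.0043 -0.0006] j [-0.2612  0.2024  2.1723 -0.0024  0.7709 -2.133 ] F [ 0.5668 -0.6186 -0.077 ] w 0.0881
shift [ 4.1 -1.6 -0.3] turn [-0.0008 -0.0005 -0.0043]
```

Call:
servo_tool --motion '[[[3, -1, 0], [0, 0, -0.002]], [[0, 0.5, 0], [0, 0, 0]], [[-0.5, 1, 0], [0, 0, 0.001]], [[-0.5, 1, 0], [0, 0, 0.001]], [[-0.5, 1, 0], [0, 0, 0.001]], [[-0.5, 1, 0], [0, 0, 0.001]], [[-0.5, 1, 0], [0, 0, 0.001]], [[-0.5, 1, 0], [0, 0, 0.001]]]' --grip -1 --newtons 30

```text
t: 26.53
tool_pos: [0.4873, -0.1044, 0.0038]
tcp_rot: [-1.56, -0.236, 0.239]
ft_force: [-2.5, 2.0, 7.4]
grip_width: 0.0522
```

```bash
python3 - <<'E'
from h import *
st(); go([.4825,.272,.15],1.376)
E
```

```text
t 26.53 tcp [ 0.4873 -0.1044  0.0038] yaw 1.8731 downerr [-0.0012 -0.0027] j [-0.2591  0.2086  2.1661 -0.0043  0.7675 -2.129 ] F [-2.4803  2.0073  7.4218] w 0.0522
shift [ 107.2 -147.2  360.4] turn [ 0.0027  0.4971 -0.0014]
```

Call:
servo_tool --motion '[[[0, -6, 0], [0, 0, 0]], [[0, -20, 0], [0, 0, 0]], [[0, -30, 0], [0, 0, 0]], [[0, -30, 0], [0, 0, 0]], [[0, -20, 0], [0, 0, 0]], [[6, 0, 20], [0, 0, 0]], [[10, 0, 34], [0, 0, 0]], [[10, 0, 34], [0, 0, 0]]]'

```text
t: 27.2
tool_pos: [0.4863, -0.015, 0.117]
tcp_rot: [-1.563, -0.231, 0.231]
ft_force: [0.7, 0.3, -1.0]
grip_width: 0.052
```

Call:
servo_tool --motion '[[[10, 0, 34], [0, 0, 0]], [[10, 0, 34], [0, 0, 0]], [[10, 0, 34], [0, 0, 0]], [[10, 0, 34], [0, 0, 0]], [[10, 0, 34], [0, 0, 0]], [[10, 0, 34], [0, 0, 0]], [[8, 0, 30], [0, 0, 0]], [[0, 0, 0], [0, 0.1, 0]]]'

```text
t: 27.87
tool_pos: [0.483, 0.2442, 0.1205]
tcp_rot: [-1.568, -0.159, 0.145]
ft_force: [-0.1, 0.2, -0.3]
grip_width: 0.0519
```

Call:
servo_tool --motion '[[[0, 0, 0], [0, 0.12, 0]], [[0, 0, 0], [0, 0.12, 0]], [[0, 0, 0], [0, 0.12, 0]], [[0, 0, 0], [0, 0.03, 0]]]'

```text
t: 28.2
tool_pos: [0.4816, 0.2482, 0.1209]
tcp_rot: [-1.565, 0.159, -0.174]
ft_force: [0.3, 0.3, -0.6]
grip_width: 0.052
```

```bash
python3 - <<'E'
from h import *
st(); go([.4825,.272,.06],1.376)
import cv2
im=optics.read_camera("wrist"); st()
cv2.imwrite("pics/w11.png",cv2.resize(im[:,:,::-1],(800,600),interpolation=cv2.INTER_CUBIC))
E
```

```text
t 28.2 tcp [0.4816 0.2482 0.1209] yaw 1.3589 downerr [ 0.0089 -0.0017] j [ 0.4333  0.1139  2.0114 -0.0063  1.009  -0.9223] F [ 0.2668  0.3169 -0.6492] w 0.052
shift [-4.7 60.9 23.4] turn [-0.0001 -0.0172  0.0091]
t 28.25 tcp [0.4816 0.2481 0.1209] yaw 1.3603 downerr [ 0.0088 -0.0017] j [ 0.4331  0.1138  2.0115 -0.0062  1.0091 -0.9238] F [-0.1736  0.5903 -0.9296] w 0.0521
```

Call:
servo_tool --motion '[[[-3, 5, 12], [0, -0.008, 0.004]], [[-2, 15, 11], [0, -0.008, 0.004]], [[0, 25, 0], [0, 0, 0]], [[0, 15, 0], [0, 0, 0]], [[0, 3, 0], [0, 0, 0]]]'

```text
t: 28.67
tool_pos: [0.484, 0.2764, 0.0583]
tcp_rot: [-1.561, 0.142, -0.152]
ft_force: [0.2, 0.3, -1.0]
grip_width: 0.0518
```

```bash
python3 - <<'E'
from h import *
import cv2
im=optics.read_camera("wrist"); st(); go([.4825,.272,.005],1.376)
cv2.imwrite("pics/w12.png",cv2.resize(im[:,:,::-1],(800,600),interpolation=cv2.INTER_CUBIC))
E
```

```text
t 28.72 tcp [0.4836 0.2761 0.0583] yaw 1.383 downerr [0.006 0.004] j [ 0.4735  0.219   2.0225  0.0011  0.8929 -0.9102] F [-0.2542 -0.4338 -0.793 ] w 0.0523
shift [-0.6 53.3 -4.6] turn [-0.0051  0.007   0.0051]
```

View pics/w12.png

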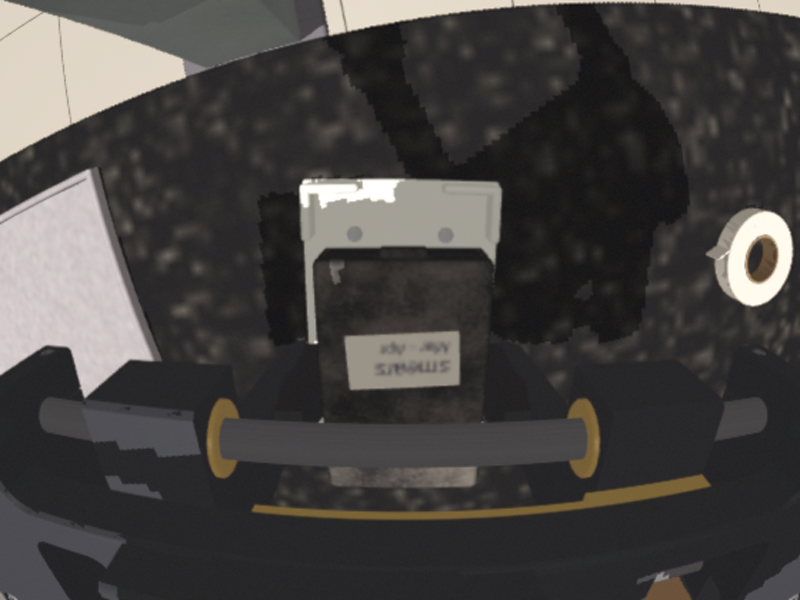

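```bash
python3 - <<'E'
from h import *
w=lambda u,v,z:wr2w(u*.7,v*.7,z)
s=get_state()
a,b=w(302,181,.016),w(501,182,.016); n=np.array([np.cos(1.383-np.pi/2),np.sin(1.383-np.pi/2)])
m=(a+b)/2; print("holder -x edge",a,b,np.linalg.norm(a-b),"yaw",np.arctan2((b-a)[1],(b-a)[0])-np.pi/2, "centre",m[:2]+.060*n)
for z,p in((.0765,((316,263),(494,263))),(.0565,((323,250),(489,250)))):
    c,d=w(*p[0],z),w(*p[1],z); m=(c+d)/2; print("case edge",c,d,np.linalg.norm(c-d),"centre",m[:2]+.044*n)
print(s["tool_pos"])
E
```

```text
holder -x edge [0.4151 0.249  0.016 ] [0.4306 0.3282 0.016 ] 0.08076131997064023 yaw -0.19348736804105027 centre [0.4818 0.2774]
case edge [0.4375 0.2609 0.0765] [0.4469 0.3105 0.0765] 0.05045573131735449 centre [0.4854 0.2775]
case edge [0.4377 0.2596 0.0565] [0.4478 0.3127 0.0565] 0.05402991650026313 centre [0.486  0.2779]
[0.4836 0.2761 0.0583]
```

Call:
servo_tool --motion '[[[-3, 6, -2], [-0.003, 0.003, 0.003]], [[-1, 15, -1], [-0.002, 0.003, 0.003]], [[-1, 16, 0], [0, 0, 0]], [[-1, 5, 0], [0, 0, 0.002]]]'

```text
t: 29.05
tool_pos: [0.4795, 0.2766, 0.0182]
tcp_rot: [-1.562, 0.15, -0.152]
ft_force: [-0.6, -0.6, -0.6]
grip_width: 0.0523
```

```bash
python3 - <<'E'
from h import *
optics.read_camera("wrist"); st(); go([.480,.274,.006],1.377)
E
```

```text
t 29.1 tcp [0.4793 0.2765 0.0181] yaw 1.3786 downerr [0.0013 0.0033] j [ 0.4768  0.273   2.0466  0.0032  0.8193 -0.9039] F [-0.365  -1.0574 -0.781 ] w 0.0523
shift [ 1.1 12.1 -2.4] turn [-0.0035  0.0016  0.0007]
```

Call:
servo_tool --motion '[[[1, 6, -3], [-0.002, 0, 0]], [[0, 6, -1], [-0.001, 0, 0]], [[0, 2, 0], [0, 0, 0]]]'

```text
t: 29.35
tool_pos: [0.4813, 0.273, 0.0056]
tcp_rot: [-1.563, 0.148, -0.154]
ft_force: [0.6, 0.4, -1.0]
grip_width: 0.0525
```

Call:
servo_tool --motion '[[[-0.5, 1.5, 0], [0, 0, 0.001]]]'

```text
t: 29.43
tool_pos: [0.4814, 0.2731, 0.0048]
tcp_rot: [-1.563, 0.148, -0.153]
ft_force: [-3.1, -2.6, 14.3]
grip_width: 0.052
```

```bash
python3 - <<'E'
from h import *
st(); go([.480,.274,.006],1.377)
E
```

```text
t 29.43 tcp [0.4814 0.2731 0.0048] yaw 1.379 downerr [0.0037 0.0021] j [ 0.471   0.2927  2.0526  0.0002  0.7921 -0.9082] F [-3.1034 -2.5733 14.2873] w 0.052
shift [-1.5 -1.2  0.6] turn [-0.0027  0.002   0.0032]
```

Call:
servo_tool --motion '[[[0, 0, 0], [0, 0, 0]], [[0, 0, 0], [0, 0, 0]], [[-0.5, 0.5, 0], [0, 0, 0.001]], [[-0.5, 0.5, 0], [0, 0, 0.001]], [[-0.5, 0, 0], [0, 0, 0.001]]]' --grip 0.8

```text
t: 29.85
tool_pos: [0.4822, 0.2744, 0.0062]
tcp_rot: [-1.56, 0.147, -0.154]
ft_force: [0.2, 0.3, -0.3]
grip_width: 0.0792
```

Call:
servo_tool --motion '[[[0, -8, 0], [0, 0, 0]], [[0, -25, 0], [0, 0, 0]], [[0, -30, 0], [0, 0, 0]], [[0, -30, 0], [0, 0, 0]], [[0, -30, 0], [0, 0, 0]], [[0, -30, 0], [0, 0, 0]], [[0, -20, 0], [0, 0, 0]], [[0, 0, -20], [0, 0, 0]]]'

```text
t: 30.52
tool_pos: [0.4755, 0.2546, 0.1882]
tcp_rot: [-1.562, 0.15, -0.149]
ft_force: [0.4, -0.6, 0.6]
grip_width: 0.0793
```

```bash
python3 - <<'E'
from h import *
import cv2
st(); im=optics.read_camera("top")[:,:,::-1]; cv2.imwrite("pics/topf.png",im)
a=cv2.resize(im[155:270,220:350],None,fx=3,fy=3,interpolation=cv2.INTER_CUBIC)
b=cv2.resize(im[195:265,340:435],None,fx=4,fy=4,interpolation=cv2.INTER_CUBIC)
wr=cv2.resize(optics.read_camera("wrist")[:,:,::-1],(400,300))
c=np.zeros((600,800,3),np.uint8); c[:345,:390]=a; c[:280,400:780]=b; c[300:,400:]=wr
sc=cv2.resize(im[200:290,130:230],None,fx=2.5,fy=2.5,interpolation=cv2.INTER_CUBIC); c[350:575,:250]=sc
cv2.imwrite("pics/final.png",c)
E
```

```text
t 30.52 tcp [0.4755 0.2546 0.1882] yaw 1.3804 downerr [0.0001 0.0038] j [ 0.4433  0.0448  1.9511  0.0038  1.144  -0.9387] F [ 0.4449 -0.5931  0.6398] w 0.0793
```

View pics/final.png

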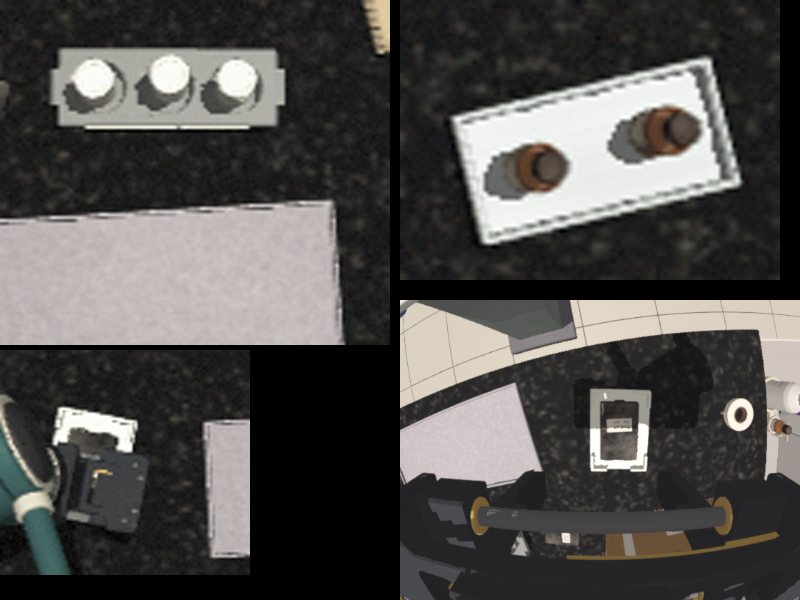

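Everything appears to be in place. One last numeric check against the tolerances.

```bash
python3 - <<'E'
from h import *
fr=lambda p,c,y:R.from_euler('z',-y).apply(p-np.array(c))*1000
for u,v in((94,78),(170,75),(237,82)): print("vial mm",fr(px2w("top",220+u/3-.3,155+v/3-.3,.094),[.650,-.031,0],-.008).round(1))
for u,v in((683,130),(550,165)): print("bottle mm",fr(px2w("top",340+(u-400)/4-.4,195+v/4-.4,.096),[.5145,-.338,0],.221).round(1))
w=lambda u,v,z:wr2w((u-400)*1.4,(v-300)*1.4,z)
h=np.mean([w(*p,.016) for p in((590,390),(651,391),(647,470),(591,468))],0); k=[w(*p,.0235) for p in((600,402),(638,402),(638,461),(602,460))]
print("case-holder mm",fr(np.mean(k,0),h,-.194).round(1))
E
```

```text
vial mm [-0.8 62.1 94. ]
vial mm [ 1.6 -3.7 94. ]
vial mm [ -4.6 -61.6  94. ]
bottle mm [  1.3 -41.7  96. ]
bottle mm [-0.9 47.1 96. ]
case-holder mm [-0.5 -1.3  7.5]
```

```bash
python3 -c "
from cell import job
print(job.hand_in())"
```

```text
the job is handed in; nothing more can be done
None
```

All five misplaced items are now in their places, and I handed the job in at about 30 s of the 120 s. It reported no verdict.

- **Vials:** vial_b went from the spill tray to the middle well of the rack. vial_a went from the returns tray to the right-hand well, after I took bottle_a out of it. I didn't touch vial_home.
- **Bottles:** bottle_a and bottle_b both stand in the spill tray, about 89 mm apart.
- **Slide case:** the larger case from the returns tray lies in the white holder. I left the small decoy alone.

I ran the last checks on the final camera pictures, with the gripper open and about 19 cm above the worktop:

| Item | Measured offset | Allowed |
|---|---|---|
| Vials, from their well centres | at most about 5 mm | 11 mm |
| Bottles in the tray's frame | x within 1.5 mm, y = -42 and +47 mm | ±26 mm in x, ±71 mm in y |
| Case, from the holder's centre | about 1.5 mm | 14 mm |

All the vials and bottles look upright. I judged their tilt by eye only. No check failed. The one disagreement was the holder's centre, where the two cameras differed by about 5 mm in y. I placed the case between the two readings.

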